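Crank the loaf lift up to the cooling shelf

ROBOT

A 6-joint arm with a two-finger parallel gripper is mounted at the origin on the work surface. World frame = base frame: x ahead of the robot, y to its left, z up, the work surface at z = 0. Lengths are in m, angles in degrees, forces in N, time in s.
With the tool pointing down it reaches from about 0.375 to 0.9 m from the base axis. Payload 3.1 kg.
Tool frame: the origin (TCP) lies on the centre line of the jaws, within the pads' length; the fingertips stand 8 mm ahead of it and the grasp point (between the pads) lies 11 mm behind it; z points along the fingers, y is the direction in which the jaws open and shut (so a half turn about z gives the same grasp; the last joint's range is limited). The gripper opens to 87 mm and grips with 3 to 60 N. Pads are 19 mm wide; open, the fingers measure 117 mm over their backs; the gripper's body (75 mm by 190 mm) begins 51 mm behind the grasp point.
Start: joints at [58.528, 30.224, 82.088, -0, 67.689, -10.227], TCP at [0.226, 0.583, 0.231] pointing down, gripper open.
Joint ranges: [-176.69, 176.69], [-43.24, 126.21], [12.49, 139.97], [-82, 262], [0, 151.66], [-163.58, 163.58]. Speed limits (degrees/s): [159.86, 159.86, 180, 180, 180, 180].

INTERFACE

Orientations are given as a 3x3 rotation matrix whose columns are the frame's x, y, z axes.
In Python, from rig import * gives the robot as it stands. The module is installed in compiled form; this text tells all that it offers.
- The arm moves only by the tool arm_command, never from a script. Its argument "commands" is a list of rows, each an object with "translation": the shift along the tool's x, y, z scaled (see below), a list of three; "dr": the turn, a rotation vector about the tool's x, y, z scaled (see below), a list of three; "jaw": the closure, from 0 (fully open) to 1 (shut). In form: [{"translation": [x, y, z], "dr": [ax, ay, az], "jaw": jaw}, ...]. A call has 1 to 12 rows; each row shifts and turns the commanded pose from where the row before left it, along the tool's axes as they then stand; what a row does not reach is not made up. The controller multiplies each number of a shift by 25 mm and each number of a turn by 6 degrees. A row lasts 1/12 s, in which the tool goes at most 41.7 mm and 7.16 degrees, less where a joint would pass 70% of its speed; a pose out of reach is approached as far as the arm can. A call with a number of a shift or a turn outside -1 to 1 is refused whole. A call with a gripper value outside its range is refused whole. The fingers move at their own pace and stop on an object; the grip force is fixed at half the most. Time passes only in rows, so rows that do not move let the fingers close. It gives the time, the measured TCP pose, the force and the opening at its end, in the units of the state.
- read_state(): the state, without advancing time (a new reading comes with each control period).
- capture(name): name is "scene" or "top" or "wrist"; returns (picture, depth): 400x640x3 uint8, red, green, blue; 400x640 float32, m along the optical axis (not along the pixel's ray), 0 where there is no reading.
- camera_model(name): a dict with "intrinsics" (3x3 intrinsics, pixels), "pose" (4x4, takes a point from camera to world coordinates); the wrist camera has in their place "mount" (4x4, takes a point from camera to tool coordinates, whose origin is the TCP and whose axes are the flange's). Camera axes: x right, y down, z forward; pixel columns grow to the right and rows downward; lengths in m; the calibration is good to about 2 mm. A picture is of the moment at which its call begins: read the wrist's pose just before it. camera_model takes no time and is no camera call.
- hand_in(): hands the job in, once; it reports no verdict.
The state is a dict: "time_s": time; "joint_positions": joint angles; "qvel": joint speeds; "tau": joint torques, N m; "position": TCP position; "tcp_rot": TCP orientation; "force": force on the tool from outside, world axes, zero at the start; "moment": the same for the moment, N m; "opening": opening from 0.0 (shut) to 1.0 (fully open).
Only numpy, scipy, OpenCV 4.12 (cv2) and the standard library are available. Lean on these libraries where they do the work, as an engineer would, in place of code of your own. Each camera call takes 0.05 s, during which the arm holds its last target.

TASK

Fit the loose crank fully home on the square drive on top of the screw lift, then wind the lift up with it until the deck is flush with the receiving shelf beside it, so that the loaf can be slid across. Leave the crank fitted and let go of it. Work gently: do not force the crank onto the drive or wrench the spindle, and leave the other things on the bench where they are.

Things in the scene. Friction and masses are not known exactly. Their poses are not given: they have to be found in the camera images.
- crank: loose steel crank standing steadily on its square hub, 36 x 36 x 40 mm high, with a square socket (18 mm wide, 27 mm deep, 2 mm flare) in its underside. A flat arm, 18 mm wide, 9 mm thick, its top level with the hub's top, runs along the crank's +x to an upright black handle. Origin: centre of the hub's underside; z up, hub sides along x and y. About 0.33 kg.
- crank_handle (a point): middle of the crank's upright round black handle (21 mm across, 39 mm high, its foot on top of the arm), 80 mm from the hub's axis along the crank's x and 60 mm above the hub's underside. The handle spins freely on its pin about its own upright axis.
- spindle_seat (a point): centre of the round shoulder (44 mm across) on top of the lift's column, 155 mm above the bench, on the upright spindle's axis. On it a square drive, 16 mm wide, 14 mm high, topped by a tapered round nose (16 mm wide, 8 mm high) that centres the hub. Fully home, the hub rests on this shoulder, crank origin at this point. The axes are the column's, +y towards the deck: the square's angle is not given and differs each time.
- deck_edge (a point): middle of the outer edge, on the top face, of the lift's deck: a 200 x 180 mm steel plate carrying a loaf 48 mm high, on the column's +y side. It only goes up and down, by the screw: 15 mm up per turn of the spindle clockwise seen from above, down when turned back. It stays where it is left.
- shelf_edge (a point): middle of the near edge, on the top face, of the fixed receiving shelf: 200 x 200 mm steel shelf on four legs beyond the deck, 6 mm gap between, with a loaf on it. The deck starts 16 to 31 mm below it.
- cake_ring: bystander: open steel cake ring, 68 mm across, 40 mm high, standing on the bench between crank and lift; origin at the centre of its underside
- loaf_a: bystander: round loaf in a brown paper mould, 116 mm across, 53 mm high; origin at the centre of its underside
- bowl: bystander: steel bowl, 120 mm across the rim, 50 mm high; origin at the centre of its underside
- jar: bystander: white closed jar, 64 mm across, 90 mm high; origin at the centre of its underside
- spatula: bystander: spatula with a black handle, lying on the bench; origin at the centre of its underside
- scraper: bystander: dough scraper lying flat, white grip bar and steel blade, about 105 x 125 mm, 20 mm high; origin at the centre of its underside
- lift: screw lift, fixed to the bench: 150 x 150 mm base plate, square column 56 mm wide, spindle, deck. Origin: centre of its base's underside, straight below the spindle. The spindle is stiff (0.16 N m: 2 N at the crank handle) and does not rise or sink. Force between crank and lift must stay under 80 N; pressing with 5 to 10 N is enough.

How it is judged (in metres and radians):
On the way, in this order (a step that is already met when the one before it is completed fails the run):
1. the crank is fully home on the drive while the deck is still where it started (within 5 mm) (horizontal distance between crank and spindle_seat below 0.004 m and z of crank in the frame of spindle_seat between -0.003 and 0.004 m and angle between crank's own z axis and vertical below 0.1 rad and distance of deck_edge from where it was at the start of the episode below 0.005 m), for 0.2 s.
2. with the crank fitted, the deck has been wound up flush with the shelf (within 3 mm) (horizontal distance between crank and spindle_seat below 0.004 m and z of crank in the frame of spindle_seat between -0.003 and 0.004 m and angle between crank's own z axis and vertical below 0.1 rad and z of deck_edge in the frame of shelf_edge between -0.003 and 0.003 m), for 0.2 s.
At the end, for the whole second after the job is handed in: The deck's top is within 3 mm of the shelf's top, the crank is fully home on the drive (hub on the shoulder within 4 mm in height, 4 mm off the axis, tilted less than 0.1 rad), released and at rest (all of step 2 and linear speed of crank below 0.02 m/s); the robot touches nothing.
It fails at once if the crank is forced: more than 80 N between crank and lift (contact force between crank and lift above 80 N).
It fails at once if a bystander is pushed more than 30 mm (distance of any of cake_ring, loaf_a, bowl, jar, spatula, scraper from where it was at the start of the episode above 0.03 m).
It also fails if it takes over 72 s, if anything falls off the work surface, if the arm or the gripper's body presses on something with over 40 N, if the wrist force passes 120 N, or if a joint passes its speed limit or range.

## Working session

There is one attempt and no reset: what is moved stays moved. The work goes in short steps, Python scripts to look and compute and a tool call to move; the robot and the scene stay as the last step left them, time stands still between calls to the robot, and variables do not carry over. Pictures are saved under pics/ and viewed, and the job is handed in when it is done.

Besides the shell and the picture viewer there is one more tool, called as a command line: name --argument value ..., lists and objects as JSON in quotes. arm_command: Moves the arm, as the interface text tells. Its arguments: {"type":"object","properties":{"commands":{"type":"array"}},"required":["commands"]}

```bash
mkdir -p pics; python3 - <<'E'
from rig import *
import cv2,numpy as np
s=read_state();print(s)
for n in ["scene","top","wrist"]:
    p,d=capture(n);cv2.imwrite(f"pics/{n}0.png",p[:,:,::-1]);np.savez(f"pics/{n}0.npz",p=p,d=d)
    print(n,camera_model(n))
E
```

```text
{'time_s': 0.0, 'joint_positions': array([ 5.85285739e+01,  3.02792333e+01,  8.21547883e+01, -1.87463851e-03,
        6.76866587e+01, -1.02272478e+01]), 'qvel': array([ 0.05301077,  0.097104  , -0.03240964,  0.05727438, -0.08058626,
       -0.05973665]), 'tau': array([-1.70277446e-03, -4.40051150e+01, -1.76585644e+01,  6.30428153e-02,
        5.82443119e-02, -1.72491709e-04]), 'position': array([0.22607921, 0.58193765, 0.22957759]), 'tcp_rot': array([[-9.32049019e-01,  3.62330613e-01, -1.07380969e-03],
       [ 3.62332040e-01,  9.32047321e-01, -1.81223918e-03],
       [ 3.44211714e-04, -2.07817140e-03, -9.99997781e-01]]), 'force': array([-0.3896823 ,  0.2950194 ,  0.06121391]), 'moment': array([-0.01167273,  0.01635832,  0.05346071]), 'opening': 0.9962257479501521}
scene {'intrinsics': array([[482.80972802,   0.        , 321.13767756],
       [  0.        , 482.80972802, 197.17587196],
       [  0.        ,   0.        ,   1.        ]]), 'pose': array([[-0.4873391 ,  0.65665517, -0.57559064,  1.43002793],
       [ 0.87313184,  0.35746857, -0.33144685,  0.48075988],
       [-0.0118907
[... 360 characters left out ...]
99998963, -0.0027943 ,  0.00359689, -0.03101474],
       [-0.00300705, -0.18811234, -0.98214291,  1.56039248],
       [ 0.        ,  0.        ,  0.        ,  1.        ]])}
wrist {'intrinsics': array([[314.88678145,   0.        , 320.355209  ],
       [  0.        , 314.88678145, 201.46783566],
       [  0.        ,   0.        ,   1.        ]]), 'mount': array([[-4.75778223e-04, -9.65808541e-01, -2.59255926e-01,
         7.04745983e-02],
       [ 9.99999882e-01, -4.33791355e-04, -2.19160935e-04,
         1.09495600e-05],
       [ 9.92045238e-05, -2.59256000e-01,  9.65808634e-01,
        -1.54395208e-01],
       [ 0.00000000e+00,  0.00000000e+00,  0.00000000e+00,
         1.00000000e+00]])}
```

View pics/scene0.png

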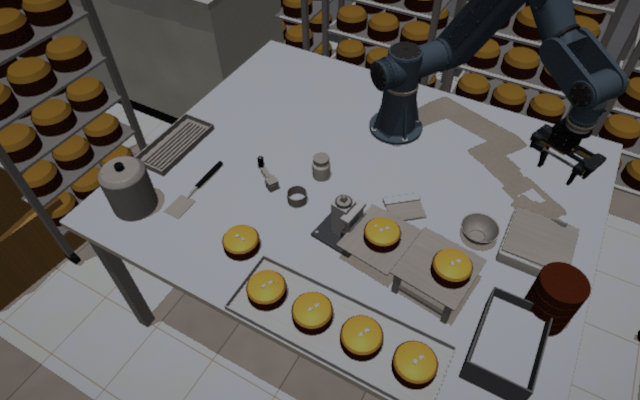

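View pics/top0.png

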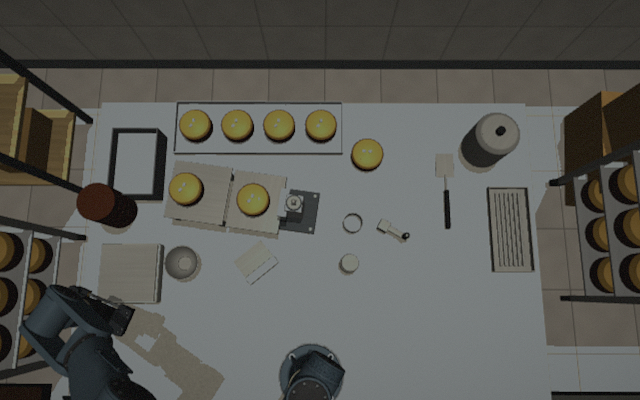

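View pics/wrist0.png

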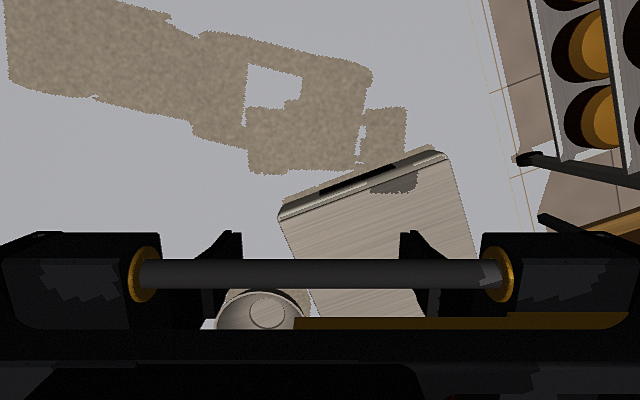

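The top view shows the crank hub near (385,228) with its handle near (405,237). The ring is near (352,222), the jar near (348,263) and the spindle near (293,204). Next I turn these into coordinates.

```bash
cat > h.py <<'E'
from rig import *
import cv2,numpy as np
def cam(n,st=None):
    m=camera_model(n)
    if n=="wrist":
        T=np.eye(4);T[:3,:3]=st["tcp_rot"];T[:3,3]=st["position"];return m["intrinsics"],T@m["mount"]
    return m["intrinsics"],m["pose"]
def cloud(K,P,d):
    v,u=np.mgrid[:d.shape[0],:d.shape[1]]
    X=np.stack([(u-K[0,2])/K[0,0]*d,(v-K[1,2])/K[1,1]*d,d],-1)
    W=X@P[:3,:3].T+P[:3,3];W[d<=0]=np.nan;return W
def px2plane(K,P,u,v,z):
    r=P[:3,:3]@np.array([(u-K[0,2])/K[0,0],(v-K[1,2])/K[1,1],1]);return P[:3,3]+r*(z-P[2,3])/r[2]
def proj(K,P,X):
    c=P[:3,:3].T@(np.asarray(X)-P[:3,3]);return K[0,0]*c[0]/c[2]+K[0,2],K[1,1]*c[1]/c[2]+K[1,2]
E
python3 - <<'E'
from h import *
for n in ["top","scene"]:
    f=np.load(f"pics/{n}0.npz");K,P=cam(n);W=cloud(K,P,f["d"])
    pts=dict(top=dict(hub=(385,226),handle=(405,236),ring=(352,222),jar=(348,262),nose=(293,202),deck=(262,228),shelf=(220,215),bench=(330,320),loafd=(253,198)),
      scene=dict(hub=(271,183),handle=(261,161),nose=(343,201),deck=(380,258),shelf=(420,285),ring=(297,197),jar=(321,165)))[n]
    for k,(u,v) in pts.items(): print(n,k,np.nanmedian(W[v-1:v+2,u-1:u+2].reshape(-1,3),axis=0).round(4))
    p=f["p"]
    c=(slice(170,290),slice(210,430)) if n=="top" else (slice(140,300),slice(240,480))
    cv2.imwrite(f"pics/{n}c.png",cv2.resize(p[c][:,:,::-1],None,fx=3.3,fy=3.3,interpolation=cv2.INTER_CUBIC))
E
```

```text
top hub [ 0.5036 -0.2562  0.0398]
top handle [ 0.4639 -0.3167  0.0789]
top ring [ 0.5234 -0.1442 -0.0009]
top jar [ 0.3754 -0.123   0.0884]
top nose [0.56   0.0568 0.1733]
top deck [0.4901 0.1666 0.0779]
top shelf [0.5301 0.3062 0.0995]
top bench [ 0.1828 -0.065   0.0002]
top loafd [0.5843 0.1938 0.1235]
scene hub [ 0.5236 -0.2408  0.0396]
scene handle [ 0.4745 -0.3101  0.0688]
scene nose [0.5735 0.0628 0.1611]
scene deck [0.65   0.2257 0.0773]
scene shelf [0.6948 0.3646 0.0983]
scene ring [ 0.5056 -0.1484 -0.0018]
scene jar [ 0.3974 -0.1121  0.083 ]
```

View pics/topc.png

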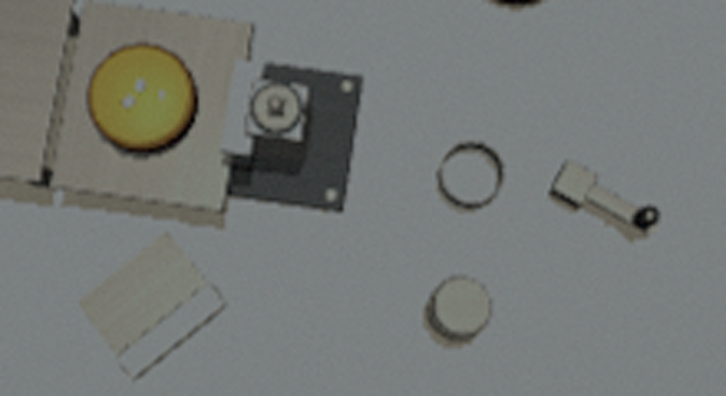

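View pics/scenec.png

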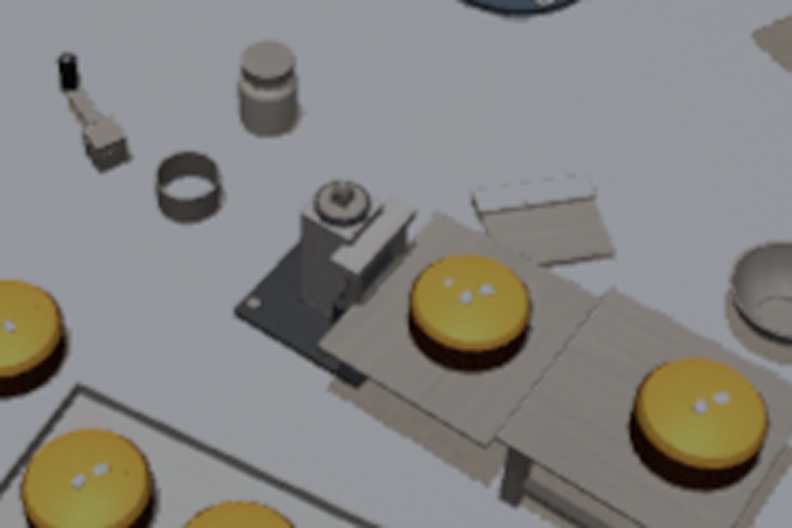

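arm_command --commands '[{"translation":[-0.6,-0.4,-0.6],"dr":[0,0,0],"jaw":0},{"translation":[-0.9,-0.6,-0.6],"dr":[0,0,0],"jaw":0},{"translation":[-0.9,-0.6,-0.6],"dr":[0,0,0],"jaw":0},{"translation":[-0.9,-0.6,-0.6],"dr":[0,0,0],"jaw":0},{"translation":[-0.9,-0.6,-0.6],"dr":[0,0,0],"jaw":0},{"translation":[-0.9,-0.6,-0.6],"dr":[0,0,0],"jaw":0},{"translation":[-0.9,-0.6,-0.4],"dr":[0,0,0],"jaw":0},{"translation":[-0.9,-0.6,0],"dr":[0,0,0],"jaw":0},{"translation":[-0.9,-0.6,0],"dr":[0,0,0],"jaw":0},{"translation":[-0.9,-0.6,0],"dr":[0,0,0],"jaw":0},{"translation":[-0.9,-0.6,0],"dr":[0,0,0],"jaw":0},{"translation":[-0.9,-0.6,0],"dr":[0,0,0],"jaw":0}]'

```text
time_s: 1.15
position: [0.408, 0.323, 0.3304]
tcp_rot: [[-0.932, 0.362, -0.0], [0.362, 0.932, -0.0], [0.0, -0.0, -1.0]]
force: [-0.3, 0.1, 0.0]
opening: 1.002
```

arm_command --commands '[{"translation":[-0.9,-0.6,0],"dr":[0,0,0],"jaw":0},{"translation":[-0.9,-0.6,0],"dr":[0,0,0],"jaw":0},{"translation":[-0.9,-0.6,0],"dr":[0,0,0],"jaw":0},{"translation":[-0.9,-0.6,0],"dr":[0,0,0],"jaw":0},{"translation":[-0.9,-0.6,0],"dr":[0,0,0],"jaw":0},{"translation":[-0.9,-0.6,0],"dr":[0,0,0],"jaw":0},{"translation":[-0.9,-0.6,0],"dr":[0,0,0],"jaw":0},{"translation":[-0.9,-0.6,0],"dr":[0,0,0],"jaw":0},{"translation":[-0.9,-0.6,0],"dr":[0,0,0],"jaw":0},{"translation":[-0.9,-0.6,0],"dr":[0,0,0],"jaw":0},{"translation":[-0.6,-0.6,0],"dr":[0,0,0],"jaw":0},{"translation":[-0.3,-0.5,0],"dr":[0,0,0],"jaw":0}]'

```text
time_s: 2.15
position: [0.5754, 0.0671, 0.33]
tcp_rot: [[-0.931, 0.364, 0.0], [0.364, 0.931, -0.001], [-0.0, -0.0, -1.0]]
force: [-0.1, 0.7, 0.5]
opening: 0.997
```

```bash
cat > snap.py <<'E'
import sys
from h import *
tag=sys.argv[1]
s=read_state();p,d=capture("wrist")
cv2.imwrite(f"pics/{tag}.png",p[:,:,::-1]);np.savez(f"pics/{tag}.npz",p=p,d=d,R=s["tcp_rot"],t=s["position"])
print(s["time_s"],s["position"].round(4),"psi_y",np.degrees(np.arctan2(s["tcp_rot"][1,1],s["tcp_rot"][0,1])).round(2),"J6",s["joint_positions"][5].round(1),s["force"].round(2))
E
python3 snap.py w1
```

```text
2.15 [0.5754 0.0671 0.33  ] psi_y 68.67 J6 -73.0 [-0.05  0.66  0.49]
```

View pics/w1.png

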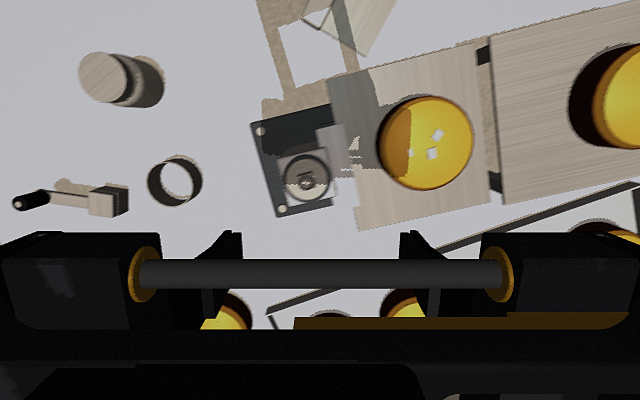

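The wrist view shows the spindle at about (306,179), the crank hub at about (108,200), the handle at about (30,201) and the ring at about (175,181). I'll zoom in on these.

```bash
python3 snap.py w2; python3 - <<'E'
from h import *
f=np.load("pics/w2.npz");p=f["p"][:,:,::-1]
g=cv2.convertScaleAbs(p,alpha=1.6,beta=20)
a=cv2.resize(g[145:215,265:345],(640,560),interpolation=cv2.INTER_CUBIC);cv2.imwrite("pics/z1.png",a)
a=cv2.resize(g[170:230,5:145],(798,342),interpolation=cv2.INTER_CUBIC);cv2.imwrite("pics/z2.png",a)
K,P=cam("wrist",dict(tcp_rot=f["R"],position=f["t"]));W=cloud(K,P,f["d"])
for n,(u,v) in dict(nose=(306,179),hub=(105,200),hndl=(30,201),deck=(350,205),shelf=(540,100)).items(): print(n,np.nanmedian(W[v-2:v+3,u-2:u+3].reshape(-1,3),axis=0).round(4))
np.set_printoptions(linewidth=220)
print((W[160:200:2,284:330:2,2]*1000).round(0).astype(int))
E
```

```text
2.2 [0.5754 0.065  0.3299] psi_y 68.58 J6 -73.1 [ 0.17 -0.7   0.38]
nose [0.5598 0.0554 0.1767]
hub [ 0.5038 -0.2459  0.0406]
hndl [ 0.4688 -0.3114  0.0783]
deck [0.6142 0.0859 0.133 ]
shelf [0.5852 0.3343 0.1006]
[[                 146                  146                  146                  145                  147                  154                  154                  153                  156                  154
                   157                  154                  155                  156                  155                  155                  155                  155                  156                  153
                   153                  153                  146]
 [                 145                  147                  147                  147                  153                  155                  154                  155                  155                  154
                   156                  155                  154                  155                  155                  155                  155                  155               
[... 8274 characters left out ...]
                 155                  156                  152                  154
                   153                  146                  147]
 [                  12                   11                   12                   12                  146                  148                  146                  146                  153                  155
                   152                  154                  153                  153                  156                  154                  153                  154                  153                  154
                   145                   12                   14]]<stdin>:9: RuntimeWarning: invalid value encountered in cast
```

View pics/z1.png

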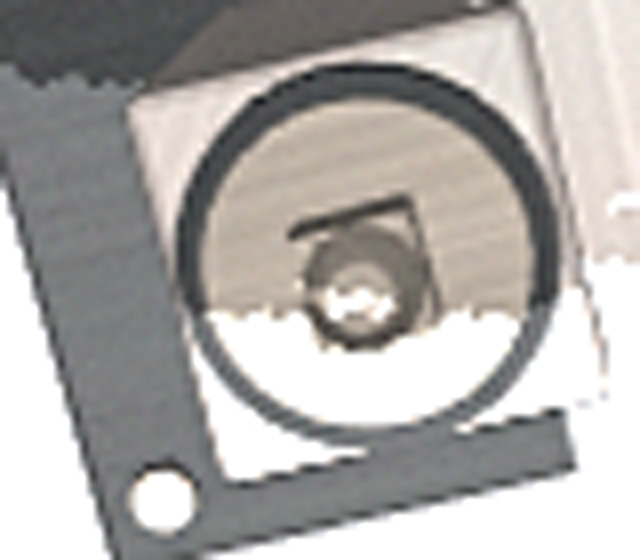

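View pics/z2.png

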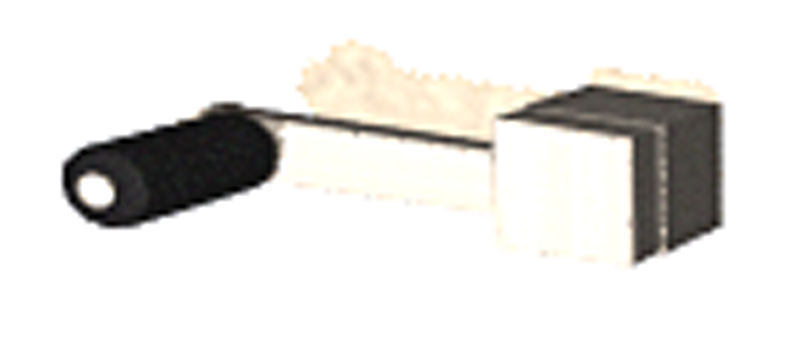

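arm_command --commands '[{"translation":[0,0,0.8],"dr":[0,0,0],"jaw":0},{"translation":[0,0,1],"dr":[0,0,0],"jaw":0},{"translation":[0,0,1],"dr":[0,0,0],"jaw":0},{"translation":[0,0,0.8],"dr":[0,0,0],"jaw":0},{"translation":[0,0,0.4],"dr":[0,0,0],"jaw":0},{"translation":[0,0,0],"dr":[0,0,0],"jaw":0}]'

```text
time_s: 2.75
position: [0.5719, 0.0702, 0.228]
tcp_rot: [[-0.932, 0.362, -0.006], [0.362, 0.932, 0.001], [0.006, -0.001, -1.0]]
force: [0.6, -0.8, 0.5]
opening: 1.0
```

```bash
python3 snap.py w3; python3 - <<'E'
from h import *
f=np.load("pics/w3.npz");p=f["p"][:,:,::-1]
K,P=cam("wrist",dict(tcp_rot=f["R"],position=f["t"]));W=cloud(K,P,f["d"])
u,v=proj(K,P,[.56,.055,.165]);print(u,v);u=int(u);v=int(v)
a=cv2.resize(p[v-45:v+45,u-50:u+50],(700,630),interpolation=cv2.INTER_CUBIC);cv2.imwrite("pics/z3.png",a)
# shoulder
m=(abs(W[...,2]-.1553)<.003)&(np.hypot(W[...,0]-.56,W[...,1]-.055)<.04)
m2=(W[...,2]>.173)&(np.hypot(W[...,0]-.56,W[...,1]-.055)<.03)
pts=W[...,:2][m];print(len(pts),np.median(W[...,2][m]));c,r=cv2.minEnclosingCircle((pts*1000).astype(np.float32));print("shoulder",c,r)
cs=cv2.findContours((m*255).astype(np.uint8),cv2.RETR_EXTERNAL,cv2.CHAIN_APPROX_NONE)[0];k=max(cs,key=cv2.contourArea)[:,0]
q=W[k[:,1],k[:,0],:2]*1000
from scipy.optimize import least_squares
s=least_squares(lambda x:np.hypot(q[:,0]-x[0],q[:,1]-x[1])-x[2],[560,55,22],loss="soft_l1");print(s.x)
print("nose",W[m2].mean(0))
E
```

```text
2.75 [0.5719 0.0702 0.228 ] psi_y 68.8 J6 -72.9 [ 0.57 -0.84  0.47]
294.96159381914896 210.6746918052911
2879 0.15489767467316531
shoulder (563.9000244140625, 57.538516998291016) 26.13396453857422
[563.80565984  57.41697476  25.56828297]
nose [0.54254873 0.06012375 0.32150397]
```

View pics/z3.png

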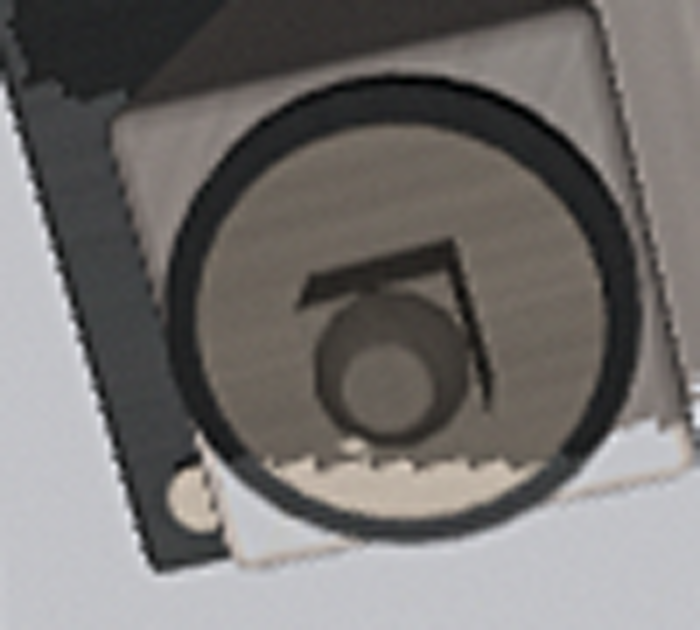

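The close-up shows the drive square's back base edge running from (312,275) to (455,240) in the crop, and its right base edge running from (455,240) down to (490,405). I'll back-project these points.

```bash
python3 - <<'E'
from h import *
f=np.load("pics/w3.npz");p=f["p"][:,:,::-1]
K,P=cam("wrist",dict(tcp_rot=f["R"],position=f["t"]))
uv=lambda x,y:(244+(x+.5)/7.-.5+.0,165+(y+.5)/7.-.5)
def w(x,y,z):return px2plane(K,P,*uv(x,y),z)
def ang(a,b):d=(b-a)[:2];return np.degrees(np.arctan2(d[1],d[0])).round(1),(np.hypot(*d)*1000).round(1)
print("rim c",w(405,308,.155),"inner disc",w(402,325,.155),"nose top",w(390,385,.177),"nose base",w(393,366,.169))
print("base back",ang(w(312,275,.155),w(455,240,.155)),"base right",ang(w(455,240,.155),w(490,405,.155)))
print("top back",ang(w(300,307,.169),w(450,268,.169)))
print("col",ang(w(115,115,.145),w(590,10,.145)),ang(w(115,115,.145),w(240,560,.145)))
print("corner",w(455,240,.155),w(312,275,.155))
for n,r in(("rimL",(170,308)),("rimR",(640,308)),("rimT",(400,75)),("rimB",(405,540)),("dL",(197,325)),("dR",(608,325))):print(n,w(*r,.155))
a=cv2.resize(p[195:240,275:325],(800,720),interpolation=cv2.INTER_CUBIC);a=cv2.convertScaleAbs(a,alpha=1.8);cv2.imwrite("pics/z4.png",a[:600])
E
```

```text
rim c [0.56266259 0.05830553 0.155     ] inner disc [0.56431036 0.05728749 0.155     ] nose top [0.56404252 0.05757528 0.177     ] nose base [0.5644882  0.05714999 0.169     ]
base back (np.float64(82.9), np.float64(15.8)) base right (np.float64(-10.1), np.float64(18.9))
top back (np.float64(83.8), np.float64(15.7))
col (np.float64(81.3), np.float64(53.3)) (np.float64(-8.4), np.float64(53.7))
corner [0.55760412 0.06611462 0.155     ] [0.55565429 0.05040262 0.155     ]
rimL [0.55352156 0.03474585 0.155     ]
rimR [0.57180049 0.08185714 0.155     ]
rimT [0.53899047 0.06735546 0.155     ]
rimB [0.58738228 0.0482657  0.155     ]
dL [0.55632042 0.0366938  0.155     ]
dR [0.57233686 0.07797542 0.155     ]
```

View pics/z4.png

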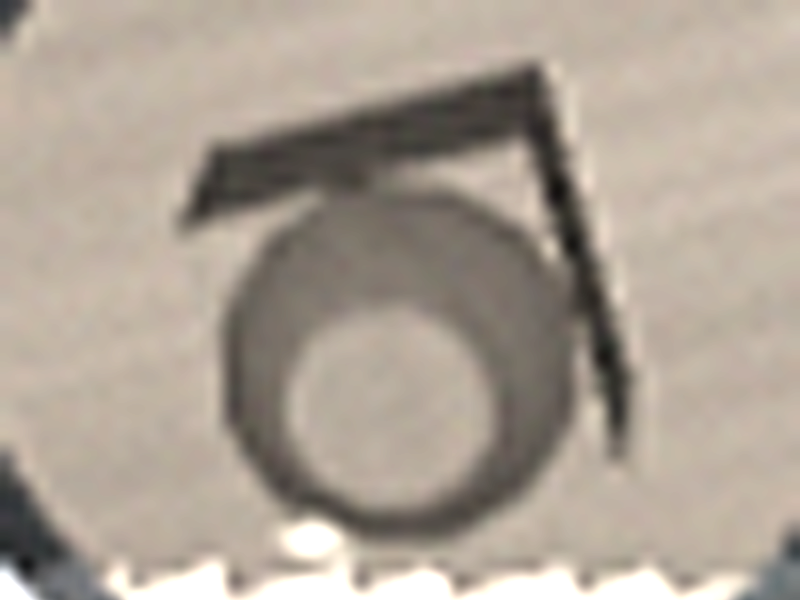

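```bash
python3 - <<'E'
from h import *
f=np.load("pics/w3.npz")
K,P=cam("wrist",dict(tcp_rot=f["R"],position=f["t"]))
w=lambda x,y,z:px2plane(K,P,275+(x+.5)/16-.5,195+(y+.5)/16-.5,z)
def ang(a,b):d=(b-a)[:2];return np.degrees(np.arctan2(d[1],d[0])).round(1),(np.hypot(*d)*1000).round(1)
print(ang(w(215,148,.155),w(540,65,.155)),ang(w(540,65,.155),w(632,385,.155)))
print(ang(w(185,222,.169),w(530,135,.169)),ang(w(530,135,.169),w(615,460,.169)))
print("nose",w(393,405,.177),w(402,365,.169))
c=[w(185,222,.169),w(530,135,.169),w(615,460,.169)];print(c,(c[0]+c[2])/2)
# crank from top + w3/w2
for n in ["w1","w2"]:
    f=np.load(f"pics/{n}.npz");K,P=cam("wrist",dict(tcp_rot=f["R"],position=f["t"]));W=cloud(K,P,f["d"])
    m=(abs(W[...,2]-.040)<.003)&(W[...,1]<-.2)&(W[...,1]>-.4)&(W[...,0]>.4)&(W[...,0]<.6)
    print(n,m.sum(),cv2.minAreaRect((W[...,:2][m]*1000).astype(np.float32)))
    m=(W[...,2]>.074)&(W[...,2]<.09)&(W[...,1]<-.25)&(W[...,1]>-.4)&(W[...,0]>.4)&(W[...,0]<.6);print(W[m].mean(0),m.sum())
f=np.load("pics/top0.npz");K,P=cam("top");W=cloud(K,P,f["d"])
m=(abs(W[...,2]-.040)<.004)&(W[...,1]<-.2)&(W[...,1]>-.4)&(W[...,0]>.4)&(W[...,0]<.6);print("top",m.sum(),cv2.minAreaRect((W[...,:2][m]*1000).astype(np.float32)))
for nm,b in dict(deck=(.45,.50,.10,.22),shelf=(.45,.55,.29,.38)).items():
    m=(W[...,0]>b[0])&(W[...,0]<b[1])&(W[...,1]>b[2])&(W[...,1]<b[3])&(W[...,2]>.05);z=W[...,2][m];print(nm,np.median(z),z.std(),m.sum())
E
```

```text
(np.float64(83.5), np.float64(15.8)) (np.float64(-6.2), np.float64(16.2))
(np.float64(83.4), np.float64(15.8)) (np.float64(-7.6), np.float64(15.5))
nose [0.56417652 0.05737828 0.177     ] [0.56480905 0.05697456 0.169     ]
[array([0.55522018, 0.0505408 , 0.169     ]), array([0.55703911, 0.06621656, 0.169     ]), array([0.57237156, 0.06417064, 0.169     ])] [0.56379587 0.05735572 0.169     ]
w1 1088 ((487.6953125, -284.370849609375), (114.9255142211914, 36.17965316772461), 58.91954040527344)
[ 0.46777594 -0.31833399  0.07911815] 233
w2 1085 ((487.8951416015625, -285.19573974609375), (115.68022918701172, 36.13327407836914), 60.106231689453125)
[ 0.46799228 -0.31829445  0.07934566] 222
top 148 ((486.98858642578125, -285.4640197753906), (113.8230209350586, 35.92548370361328), 62.272796630859375)
deck 0.07824607789081672 0.003702880137098928 212
shelf 0.09949881798844507 0.0041610392438027445 363
```

```bash
cat > plan.py <<'E'
from h import *
# plan from current measured pose to target TCP, psi_y, N rows, tool kept vertical
def plan(t,psi,N,zhold=0):
    s=read_state();R=s["tcp_rot"];p=s["position"]
    p0=np.degrees(np.arctan2(R[1,1],R[0,1]));dps=(psi-p0+180)%360-180
    d=np.array(t)-p;out=[];dz_rows=N-zhold
    for i in range(N):
        a=np.radians(p0+dps*i/N);x=np.array([-np.sin(a),np.cos(a)]);y=np.array([np.cos(a),np.sin(a)])
        w=d[:2]/N;z=-(d[2]/dz_rows if i>=zhold else 0)
        out.append([round(float(v)/.025,2) for v in (w@x,w@y,z)])
    print("dps",dps.round(2),"drz/row",(-dps/N/6).round(3))
    for o in out:print(o)
E
python3 - <<'E'
from plan import *
plan([.5005,-.262,.13],-30,18,4)
E
```

```text
dps -98.79 drz/row 0.915
[-0.12, -0.75, 0.0]
[-0.19, -0.73, 0.0]
[-0.26, -0.71, 0.0]
[-0.32, -0.68, 0.0]
[-0.39, -0.65, 0.29]
[-0.45, -0.61, 0.29]
[-0.5, -0.56, 0.29]
[-0.55, -0.51, 0.29]
[-0.6, -0.46, 0.29]
[-0.64, -0.4, 0.29]
[-0.68, -0.33, 0.29]
[-0.71, -0.27, 0.29]
[-0.73, -0.2, 0.29]
[-0.74, -0.13, 0.29]
[-0.75, -0.06, 0.29]
[-0.76, 0.02, 0.29]
[-0.75, 0.09, 0.29]
[-0.74, 0.16, 0.29]
```

arm_command --commands '[{"translation":[-0.12,-0.75,0],"dr":[0,0,0.915],"jaw":0},{"translation":[-0.19,-0.73,0],"dr":[0,0,0.915],"jaw":0},{"translation":[-0.26,-0.71,0],"dr":[0,0,0.915],"jaw":0},{"translation":[-0.32,-0.68,0],"dr":[0,0,0.915],"jaw":0},{"translation":[-0.39,-0.65,0.29],"dr":[0,0,0.915],"jaw":0},{"translation":[-0.45,-0.61,0.29],"dr":[0,0,0.915],"jaw":0},{"translation":[-0.5,-0.56,0.29],"dr":[0,0,0.915],"jaw":0},{"translation":[-0.55,-0.51,0.29],"dr":[0,0,0.915],"jaw":0},{"translation":[-0.6,-0.46,0.29],"dr":[0,0,0.915],"jaw":0},{"translation":[-0.64,-0.4,0.29],"dr":[0,0,0.915],"jaw":0},{"translation":[-0.68,-0.33,0.29],"dr":[0,0,0.915],"jaw":0},{"translation":[-0.71,-0.27,0.29],"dr":[0,0,0.915],"jaw":0}]'

```text
time_s: 3.8
position: [0.5269, -0.1534, 0.1742]
tcp_rot: [[-0.046, 0.999, 0.004], [0.999, 0.046, -0.002], [-0.002, 0.004, -1.0]]
force: [-0.3, 0.0, 0.3]
opening: 1.004
```

arm_command --commands '[{"translation":[-0.73,-0.2,0.29],"dr":[0,0,0.915],"jaw":0},{"translation":[-0.74,-0.13,0.29],"dr":[0,0,0.915],"jaw":0},{"translation":[-0.75,-0.06,0.29],"dr":[0,0,0.915],"jaw":0},{"translation":[-0.76,0.02,0.29],"dr":[0,0,0.915],"jaw":0},{"translation":[-0.75,0.09,0.29],"dr":[0,0,0.915],"jaw":0},{"translation":[-0.74,0.16,0.29],"dr":[0,0,0.915],"jaw":0},{"translation":[0,0,0],"dr":[0,0,0],"jaw":0},{"translation":[0,0,0],"dr":[0,0,0],"jaw":0}]'

```text
time_s: 4.47
position: [0.5021, -0.2641, 0.1302]
tcp_rot: [[0.501, 0.865, 0.002], [0.865, -0.501, -0.001], [-0.0, 0.002, -1.0]]
force: [0.2, -0.5, -0.6]
opening: 0.999
```

```bash
python3 snap.py w4
```

```text
4.4667 [ 0.5021 -0.2641  0.1302] psi_y -30.08 J6 -9.0 [ 0.25 -0.51 -0.6 ]
```

View pics/w4.png

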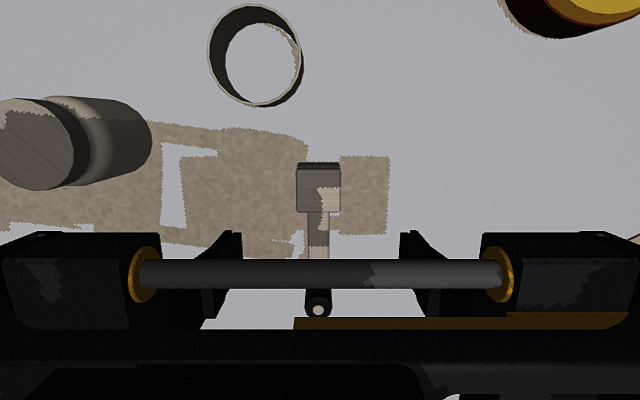

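The hub's top face spans columns 297 to 340 and rows 166 to 212. The arm runs straight down to the handle at (318,305).

```bash
python3 - <<'E'
from h import *
f=np.load("pics/w4.npz");p=f["p"][:,:,::-1]
a=cv2.resize(p[150:240,280:360],(533,600),interpolation=cv2.INTER_CUBIC);a=cv2.convertScaleAbs(a,alpha=1.8);cv2.imwrite("pics/z5.png",a)
K,P=cam("wrist",dict(tcp_rot=f["R"],position=f["t"]));W=cloud(K,P,f["d"])
R=f["R"];t=f["t"];T=(W-t)@R
m=(abs(W[...,2]-.040)<.004)&(abs(T[...,1])<.03)&(T[...,0]>-.01)&(T[...,0]<.06)
q=(T[...,:2][m]*1000);print(m.sum(),np.median(W[...,2][m]),np.percentile(q,[1,50,99],axis=0))
m&=T[...,0]>.0;v,u=np.nonzero(m)
for r in range(v.min(),v.max(),4):
    c=u[v==r];print(r,c.min(),c.max(),(T[r,c.min(),:2]*1000).round(1),(T[r,c.max(),:2]*1000).round(1))
E
```

```text
2105 0.04015386400852686 [[ -8.98287999 -19.05382249]
 [ 12.90116674  -1.68470527]
 [ 31.12518293  15.86284915]]
169 297 340 [ 30.8 -18.4] [30.7 15.8]
173 296 341 [ 28. -19.] [27.9 16.5]
177 296 340 [ 24.9 -19. ] [24.8 15.7]
181 296 340 [ 21.6 -19.2] [21.7 15.7]
185 296 340 [ 18.1 -19.3] [18.2 15.9]
189 296 340 [ 15.2 -19.3] [15.1 15.9]
193 296 340 [ 11.8 -19.4] [11.9 15.9]
197 296 340 [  8.4 -19.4] [ 8.5 16. ]
201 297 340 [  5.3 -18.7] [ 5.5 16. ]
205 297 340 [  2.1 -18.7] [ 2. 16.]
```

View pics/z5.png

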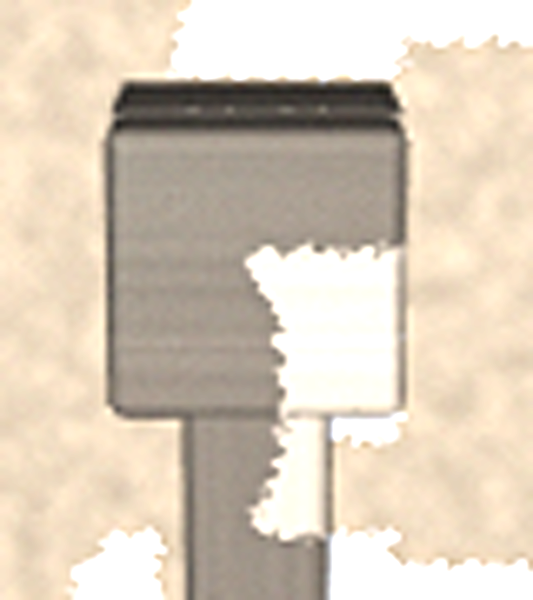

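arm_command --commands '[{"translation":[0.55,-0.07,0.2],"dr":[0,0,0],"jaw":0},{"translation":[0,0,0.7],"dr":[0,0,0],"jaw":0.3},{"translation":[0,0,0.8],"dr":[0,0,0],"jaw":0.3},{"translation":[0,0,0.8],"dr":[0,0,0],"jaw":0.3},{"translation":[0,0,0.7],"dr":[0,0,0],"jaw":0.3},{"translation":[0,0,0.6],"dr":[0,0,0],"jaw":0.3},{"translation":[0,0,0.4],"dr":[0,0,0],"jaw":0.3},{"translation":[0,0,0.32],"dr":[0,0,0],"jaw":0.3},{"translation":[0,0,0],"dr":[0,0,0],"jaw":0.3},{"translation":[0,0,0],"dr":[0,0,0],"jaw":0.3}]'

```text
time_s: 5.35
position: [0.507, -0.2495, 0.0162]
tcp_rot: [[0.5, 0.866, 0.0], [0.866, -0.5, 0.0], [0.0, -0.0, -1.0]]
force: [0.5, -0.6, -0.7]
opening: 0.7
```

arm_command --commands '[{"translation":[0,0,0],"dr":[0,0,0],"jaw":0.6},{"translation":[0,0,0],"dr":[0,0,0],"jaw":0.7},{"translation":[0,0,0],"dr":[0,0,0],"jaw":1},{"translation":[0,0,0],"dr":[0,0,0],"jaw":1},{"translation":[0,0,0],"dr":[0,0,0],"jaw":1},{"translation":[0,0,0],"dr":[0,0,0],"jaw":1}]'

```text
time_s: 5.85
position: [0.5072, -0.2506, 0.0166]
tcp_rot: [[0.501, 0.865, 0.001], [0.865, -0.501, -0.001], [-0.0, 0.002, -1.0]]
force: [1.0, -0.2, 2.3]
opening: 0.41
```

```bash
python3 snap.py w5;python3 -c "
from h import *
for i in range(4):
  s=read_state();print(s['time_s'],s['position'].round(4),s['opening'])
  capture('top')
"
```

```text
5.85 [ 0.5072 -0.2506  0.0166] psi_y -30.08 J6 -7.5 [ 0.98 -0.18  2.31]
5.9 [ 0.5072 -0.2506  0.0166] 0.41164839755537264
5.95 [ 0.5072 -0.2506  0.0166] 0.413882176405654
6.0 [ 0.5072 -0.2506  0.0166] 0.41207801801683624
6.05 [ 0.5071 -0.2506  0.0166] 0.41366835196707064
```

View pics/w5.png

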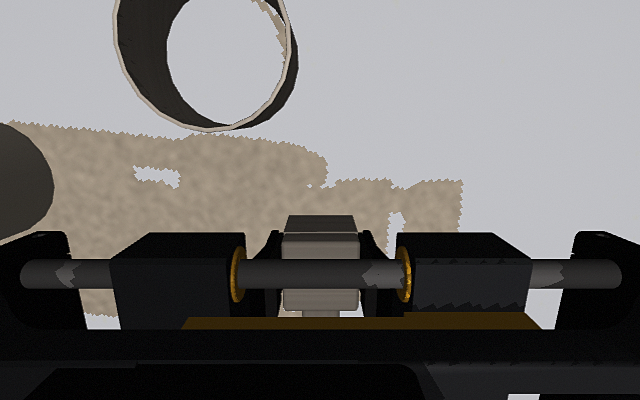

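Gripped: the opening reads 36 mm. The hub's top face runs from about row 233 to row 311. From this I'll compute where it sits in the hand.

```bash
python3 - <<'E'
from h import *
f=np.load("pics/w5.npz");p=f["p"][:,:,::-1]
a=cv2.resize(p[205:325,260:380],(600,600),interpolation=cv2.INTER_CUBIC);a=cv2.convertScaleAbs(a,alpha=1.5);cv2.imwrite("pics/z6.png",a)
m=camera_model("wrist");K,M=m["intrinsics"],m["mount"]
for r in (231,232,233,234,309,310,311,312): print(r,(px2plane(K,M,320,r,-.0234)*1000).round(1))
for c in (282,283,359,360): print(c,(px2plane(K,M,c,245,-.0234)*1000).round(1))
E
```

```text
231 [ 21.9  -0.1 -23.4]
232 [ 21.4  -0.1 -23.4]
233 [ 21.   -0.1 -23.4]
234 [ 20.5  -0.1 -23.4]
309 [-17.3  -0.2 -23.4]
310 [-17.9  -0.2 -23.4]
311 [-18.4  -0.2 -23.4]
312 [-19.   -0.2 -23.4]
282 [ 15.3 -17.1 -23.4]
283 [ 15.3 -16.7 -23.4]
359 [ 15.2  17.3 -23.4]
360 [ 15.2  17.8 -23.4]
```

View pics/z6.png

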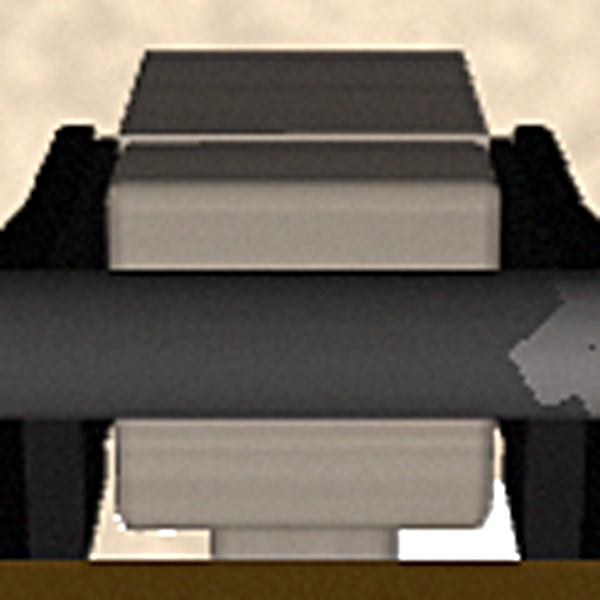

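arm_command --commands '[{"translation":[0,0,-0.3],"dr":[0,0,0],"jaw":1},{"translation":[0,0,-0.6],"dr":[0,0,0],"jaw":1},{"translation":[0,0,-0.9],"dr":[0,0,0],"jaw":1},{"translation":[0,0,-1],"dr":[0,0,0],"jaw":1},{"translation":[0,0,-1],"dr":[0,0,0],"jaw":1},{"translation":[0,0,-1],"dr":[0,0,0],"jaw":1},{"translation":[0,0,-1],"dr":[0,0,0],"jaw":1},{"translation":[0,0,-1],"dr":[0,0,0],"jaw":1},{"translation":[0,0,-0.8],"dr":[0,0,0],"jaw":1},{"translation":[0,0,-0.4],"dr":[0,0,0],"jaw":1},{"translation":[0,0,0],"dr":[0,0,0],"jaw":1}]'

```text
time_s: 7.02
position: [0.507, -0.2503, 0.2178]
tcp_rot: [[0.501, 0.866, 0.002], [0.866, -0.501, -0.002], [-0.0, 0.003, -1.0]]
force: [0.8, -0.4, -5.1]
opening: 0.405
```

```bash
python3 - <<'E'
from plan import *
s=read_state();print(s["position"],s["opening"],s["force"])
plan([.5636,.0575,.218],83.3,20)
E
```

```text
[ 0.50701519 -0.25031681  0.21775382] 0.40546432820358663 [ 0.81273287 -0.41160156 -5.11074365]
dps 113.36 drz/row -0.945
[0.59, -0.21, -0.0]
[0.61, -0.15, -0.0]
[0.62, -0.09, -0.0]
[0.63, -0.03, -0.0]
[0.63, 0.03, -0.0]
[0.62, 0.09, -0.0]
[0.61, 0.16, -0.0]
[0.59, 0.21, -0.0]
[0.56, 0.27, -0.0]
[0.53, 0.33, -0.0]
[0.5, 0.38, -0.0]
[0.46, 0.42, -0.0]
[0.42, 0.47, -0.0]
[0.37, 0.51, -0.0]
[0.32, 0.54, -0.0]
[0.26, 0.57, -0.0]
[0.2, 0.59, -0.0]
[0.14, 0.61, -0.0]
[0.08, 0.62, -0.0]
[0.02, 0.63, -0.0]
```

arm_command --commands '[{"translation":[0.59,-0.21,0],"dr":[0,0,-0.945],"jaw":1},{"translation":[0.61,-0.15,0],"dr":[0,0,-0.945],"jaw":1},{"translation":[0.62,-0.09,0],"dr":[0,0,-0.945],"jaw":1},{"translation":[0.63,-0.03,0],"dr":[0,0,-0.945],"jaw":1},{"translation":[0.63,0.03,0],"dr":[0,0,-0.945],"jaw":1},{"translation":[0.62,0.09,0],"dr":[0,0,-0.945],"jaw":1},{"translation":[0.61,0.16,0],"dr":[0,0,-0.945],"jaw":1},{"translation":[0.59,0.21,0],"dr":[0,0,-0.945],"jaw":1},{"translation":[0.56,0.27,0],"dr":[0,0,-0.945],"jaw":1},{"translation":[0.53,0.33,0],"dr":[0,0,-0.945],"jaw":1},{"translation":[0.5,0.38,0],"dr":[0,0,-0.945],"jaw":1},{"translation":[0.46,0.42,0],"dr":[0,0,-0.945],"jaw":1}]'

```text
time_s: 8.02
position: [0.5388, -0.0638, 0.2136]
tcp_rot: [[-0.619, 0.785, -0.005], [0.785, 0.619, 0.002], [0.005, -0.003, -1.0]]
force: [-0.5, -0.2, -4.0]
opening: 0.41
```

arm_command --commands '[{"translation":[0.42,0.47,0],"dr":[0,0,-0.945],"jaw":1},{"translation":[0.37,0.51,0],"dr":[0,0,-0.945],"jaw":1},{"translation":[0.32,0.54,0],"dr":[0,0,-0.945],"jaw":1},{"translation":[0.26,0.57,0],"dr":[0,0,-0.945],"jaw":1},{"translation":[0.2,0.59,0],"dr":[0,0,-0.945],"jaw":1},{"translation":[0.14,0.61,0],"dr":[0,0,-0.945],"jaw":1},{"translation":[0.08,0.62,0],"dr":[0,0,-0.945],"jaw":1},{"translation":[0.02,0.63,0],"dr":[0,0,-0.945],"jaw":1},{"translation":[0,0,0],"dr":[0,0,0],"jaw":1},{"translation":[0,0,0],"dr":[0,0,0],"jaw":1},{"translation":[0,0,0],"dr":[0,0,0],"jaw":1}]'

```text
time_s: 8.93
position: [0.5621, 0.0579, 0.2145]
tcp_rot: [[-0.993, 0.117, -0.004], [0.117, 0.993, -0.0], [0.004, -0.001, -1.0]]
force: [-0.7, -1.3, -4.4]
opening: 0.414
```

```bash
python3 snap.py w6; python3 - <<'E'
from h import *
p,d=capture("scene");cv2.imwrite("pics/s1.png",cv2.resize(p[150:280,250:450,::-1],(800,520),interpolation=cv2.INTER_CUBIC))
E
```

```text
8.9333 [0.5621 0.0579 0.2145] psi_y 83.27 J6 -88.7 [-0.72 -1.27 -4.41]
```

View pics/w6.png

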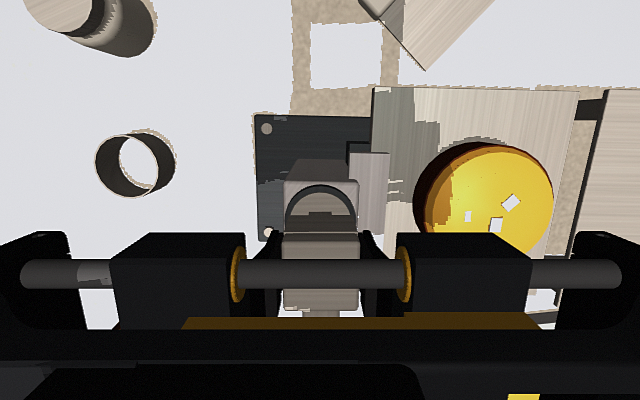

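View pics/s1.png

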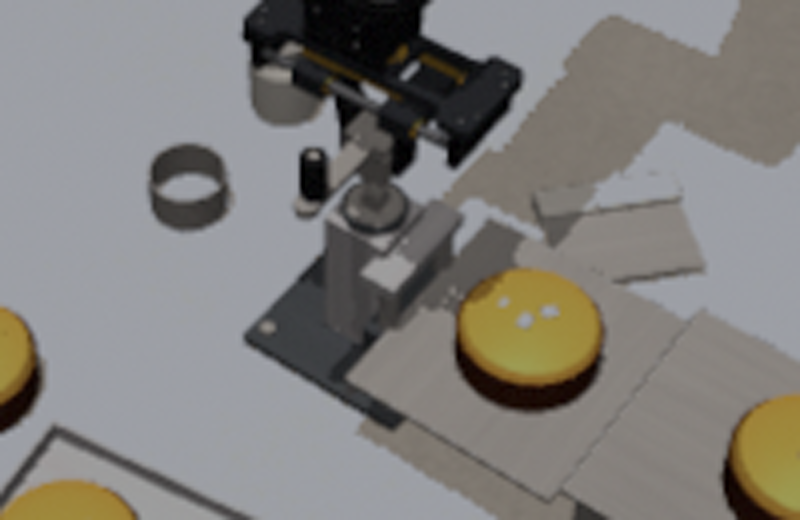

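arm_command --commands '[{"translation":[-0.06,0,0.2],"dr":[0,0,0],"jaw":1},{"translation":[0,0,0.3],"dr":[0,0,0],"jaw":1},{"translation":[0,0,0.2],"dr":[0,0,0],"jaw":1},{"translation":[0,0,0.1],"dr":[0,0,0],"jaw":1},{"translation":[0,0,0.1],"dr":[0,0,0],"jaw":1},{"translation":[0,0,0],"dr":[0,0,0],"jaw":1},{"translation":[0,0,0],"dr":[0,0,0],"jaw":1}]'

```text
time_s: 9.62
position: [0.5648, 0.0581, 0.1934]
tcp_rot: [[-0.993, 0.116, -0.0], [0.116, 0.993, 0.0], [0.0, -0.0, -1.0]]
force: [-0.1, -0.4, -3.7]
opening: 0.412
```

arm_command --commands '[{"translation":[0,0,0.08],"dr":[0,0,0],"jaw":1},{"translation":[0,0,0.08],"dr":[0,0,0],"jaw":1},{"translation":[0,0,0],"dr":[0,0,0],"jaw":1}]'

```text
time_s: 9.87
position: [0.5646, 0.0581, 0.1893]
tcp_rot: [[-0.993, 0.116, -0.001], [0.116, 0.993, 0.0], [0.001, -0.0, -1.0]]
force: [0.1, -0.1, -4.5]
opening: 0.417
```

arm_command --commands '[{"translation":[0.03,-0.02,0.08],"dr":[0,0,0],"jaw":1},{"translation":[0,0,0.08],"dr":[0,0,0],"jaw":1},{"translation":[0,0,0],"dr":[0,0,0],"jaw":1}]'

```text
time_s: 10.12
position: [0.5637, 0.0577, 0.1851]
tcp_rot: [[-0.993, 0.116, -0.001], [0.116, 0.993, 0.0], [0.001, -0.0, -1.0]]
force: [-0.3, 0.1, -3.2]
opening: 0.405
```

arm_command --commands '[{"translation":[0,0,0.06],"dr":[0,0,0],"jaw":1},{"translation":[0,0,0.06],"dr":[0,0,0],"jaw":1},{"translation":[0,0,0],"dr":[0,0,0],"jaw":1}]'

```text
time_s: 10.37
position: [0.5637, 0.0577, 0.1821]
tcp_rot: [[-0.993, 0.116, -0.001], [0.116, 0.993, 0.0], [0.001, 0.0, -1.0]]
force: [-0.9, 0.4, -3.9]
opening: 0.409
```

arm_command --commands '[{"translation":[0,0,0.06],"dr":[0,0,0],"jaw":1},{"translation":[0,0,0.06],"dr":[0,0,0],"jaw":1},{"translation":[0,0,0],"dr":[0,0,0],"jaw":1}]'

```text
time_s: 10.62
position: [0.5637, 0.0577, 0.1792]
tcp_rot: [[-0.993, 0.116, -0.001], [0.116, 0.993, 0.0], [0.001, -0.0, -1.0]]
force: [-1.4, -0.2, -4.5]
opening: 0.408
```

arm_command --commands '[{"translation":[0,0,0.06],"dr":[0,0,0],"jaw":1},{"translation":[0,0,0.06],"dr":[0,0,0],"jaw":1},{"translation":[0,0,0],"dr":[0,0,0],"jaw":1}]'

```text
time_s: 10.87
position: [0.5637, 0.0577, 0.1762]
tcp_rot: [[-0.993, 0.116, -0.001], [0.116, 0.993, 0.0], [0.001, -0.0, -1.0]]
force: [-1.6, 0.4, -4.6]
opening: 0.414
```

arm_command --commands '[{"translation":[0,0,0.06],"dr":[0,0,0],"jaw":1},{"translation":[0,0,0.04],"dr":[0,0,0],"jaw":1},{"translation":[0,0,0],"dr":[0,0,0],"jaw":1}]'

```text
time_s: 11.12
position: [0.5637, 0.0577, 0.1738]
tcp_rot: [[-0.993, 0.116, -0.001], [0.116, 0.993, 0.0], [0.001, -0.0, -1.0]]
force: [-1.6, 0.0, -5.3]
opening: 0.41
```

Sliding on freely. I continue in small steps until it touches.

arm_command --commands '[{"translation":[0,0,0.04],"dr":[0,0,0],"jaw":1},{"translation":[0,0,0.04],"dr":[0,0,0],"jaw":1},{"translation":[0,0,0],"dr":[0,0,0],"jaw":1}]'

```text
time_s: 11.37
position: [0.5637, 0.0577, 0.1718]
tcp_rot: [[-0.993, 0.116, -0.001], [0.116, 0.993, 0.0], [0.001, 0.0, -1.0]]
force: [-2.9, 0.3, -3.3]
opening: 0.415
```

arm_command --commands '[{"translation":[0,0,0.03],"dr":[0,0,0],"jaw":1},{"translation":[0,0,0],"dr":[0,0,0],"jaw":1}]'

```text
time_s: 11.53
position: [0.5637, 0.0577, 0.1716]
tcp_rot: [[-0.993, 0.116, -0.001], [0.116, 0.993, 0.0], [0.001, -0.0, -1.0]]
force: [-4.5, 1.0, -0.8]
opening: 0.408
```

arm_command --commands '[{"translation":[0.01,0,0.02],"dr":[0,0,0],"jaw":1},{"translation":[0.01,0,0],"dr":[0,0,0.3],"jaw":1},{"translation":[0,0,0],"dr":[0,0,0.5],"jaw":1},{"translation":[0,0,0],"dr":[0,0,0.7],"jaw":1},{"translation":[0,0,0],"dr":[0,0,0.7],"jaw":1},{"translation":[0,0,0],"dr":[0,0,0.7],"jaw":1}]'

```text
time_s: 12.03
position: [0.5629, 0.0578, 0.1715]
tcp_rot: [[-0.912, 0.41, -0.001], [0.41, 0.912, -0.0], [0.001, -0.001, -1.0]]
force: [-5.3, 0.4, 3.4]
opening: 0.411
```

```bash
python3 -c "
from h import *
s=read_state();print(s['force'],s['moment'],s['joint_positions'])"
```

```text
[-5.292131    0.40716713  3.35305025] [0.15904765 0.96328894 0.19861427] [-5.44383601e+00  3.00777683e+01  9.40081554e+01 -1.94107633e-02
  5.59617128e+01 -7.12191696e+01]
```

arm_command --commands '[{"translation":[0,0,0],"dr":[0,0,0.8],"jaw":1},{"translation":[0,0,0],"dr":[0,0,0.8],"jaw":1},{"translation":[0,0,0],"dr":[0,0,0.8],"jaw":1},{"translation":[0,0,0],"dr":[0,0,0.8],"jaw":1},{"translation":[0,0,0],"dr":[0,0,0.8],"jaw":1},{"translation":[0,0,0],"dr":[0,0,0.8],"jaw":1},{"translation":[0,0,0],"dr":[0,0,0.8],"jaw":1},{"translation":[0,0,0],"dr":[0,0,0.8],"jaw":1}]'

```text
time_s: 12.7
position: [0.5633, 0.0582, 0.1715]
tcp_rot: [[-0.459, 0.888, 0.0], [0.888, 0.459, 0.0], [0.0, 0.0, -1.0]]
force: [-5.5, 2.2, 3.4]
opening: 0.411
```

```bash
cat > chk.py <<'E'
from h import *
import sys
p,d=capture("top");K,P=cam("top");W=cloud(K,P,d)
o=[]
for nm,b in dict(deck=(.45,.50,.10,.22),shelf=(.45,.55,.29,.38)).items():
    m=(W[...,0]>b[0])&(W[...,0]<b[1])&(W[...,1]>b[2])&(W[...,1]<b[3])&(W[...,2]>.05)&(W[...,2]<.125);z=W[...,2][m];o.append(np.median(z));print(nm,np.median(z).round(5),len(z),z.std().round(4))
print("diff mm",(o[0]-o[1])*1000)
s=read_state();print(s['time_s'],s['position'].round(4),s['force'].round(1),s['moment'].round(2),"J6",s['joint_positions'][5].round(1),"psi",np.degrees(np.arctan2(s["tcp_rot"][1,1],s["tcp_rot"][0,1])).round(1))
if len(sys.argv)>1: cv2.imwrite(f"pics/{sys.argv[1]}.png",cv2.resize(p[150:280,150:430,::-1],(800,371),interpolation=cv2.INTER_CUBIC))
E
python3 chk.py t1
```

```text
deck 0.07965 12 0.0027
shelf 0.09942 360 0.0043
diff mm -19.769517976697458
12.75 [0.5633 0.0582 0.1715] [-4.2  1.2  3.5] [0.15 0.86 0.02] J6 -32.6 psi 27.2
```

View pics/t1.png

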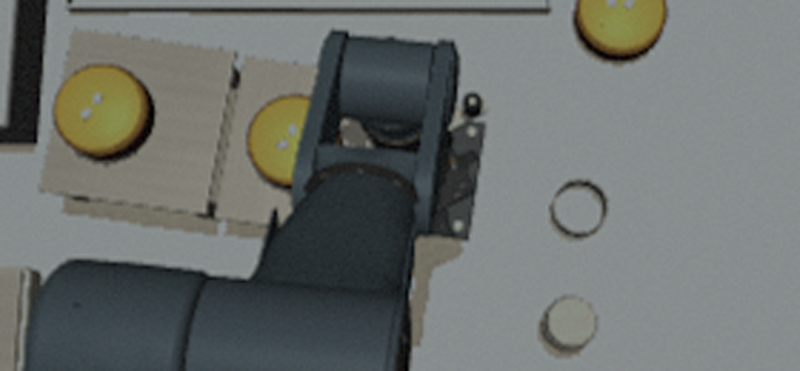

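arm_command --commands '[{"translation":[0,0,0],"dr":[0,0,0.9],"jaw":1},{"translation":[0,0,0],"dr":[0,0,0.9],"jaw":1},{"translation":[0,0,0],"dr":[0,0,0.9],"jaw":1},{"translation":[0,0,0],"dr":[0,0,0.9],"jaw":1},{"translation":[0,0,0],"dr":[0,0,0.9],"jaw":1},{"translation":[0,0,0],"dr":[0,0,0.9],"jaw":1},{"translation":[0,0,0],"dr":[0,0,0.9],"jaw":1},{"translation":[0,0,0],"dr":[0,0,0.9],"jaw":1},{"translation":[0,0,0],"dr":[0,0,0.9],"jaw":1},{"translation":[0,0,0],"dr":[0,0,0.9],"jaw":1}]'

```text
time_s: 13.58
position: [0.5641, 0.0582, 0.1715]
tcp_rot: [[0.448, 0.894, 0.002], [0.894, -0.448, 0.001], [0.001, 0.001, -1.0]]
force: [-3.5, 1.7, 2.7]
opening: 0.407
```

```bash
cat > chk2.py <<'E'
from h import *
import sys
def run(p,d):
    K,P=cam("scene");W=cloud(K,P,d);o=[]
    for nm,b in dict(deck=(.62,.66,.12,.24,.07),shelf=(.66,.70,.28,.42,.09)).items():
        m=(W[...,0]>b[0])&(W[...,0]<b[1])&(W[...,1]>b[2])&(W[...,1]<b[3])&(W[...,2]>b[4]-.005)&(W[...,2]<.115);z=W[...,2][m];o.append(np.median(z));print(nm,np.median(z).round(5),len(z),z.std().round(4))
    print("diff mm",(o[0]-o[1])*1000)
f=np.load("pics/scene0.npz");run(f["p"],f["d"])
p,d=capture("scene");run(p,d)
s=read_state();print(s['time_s'],s['position'].round(4),s['force'].round(1),s['moment'].round(2),"J6",s['joint_positions'][5].round(1),"psi",np.degrees(np.arctan2(s["tcp_rot"][1,1],s["tcp_rot"][0,1])).round(1))
if len(sys.argv)>1: cv2.imwrite(f"pics/{sys.argv[1]}.png",cv2.resize(p[140:300,240:480,::-1],(792,528),interpolation=cv2.INTER_CUBIC))
E
python3 chk2.py s2
```

```text
deck 0.07963 569 0.0123
shelf 0.09955 636 0.003
diff mm -19.925775197017437
deck 0.08341 522 0.0098
shelf 0.0995 639 0.0031
diff mm -16.09868817709692
13.6333 [0.5641 0.0582 0.1715] [-3.6  1.9  3.4] [0.28 0.75 0.11] J6 21.3 psi -26.8
```

View pics/s2.png

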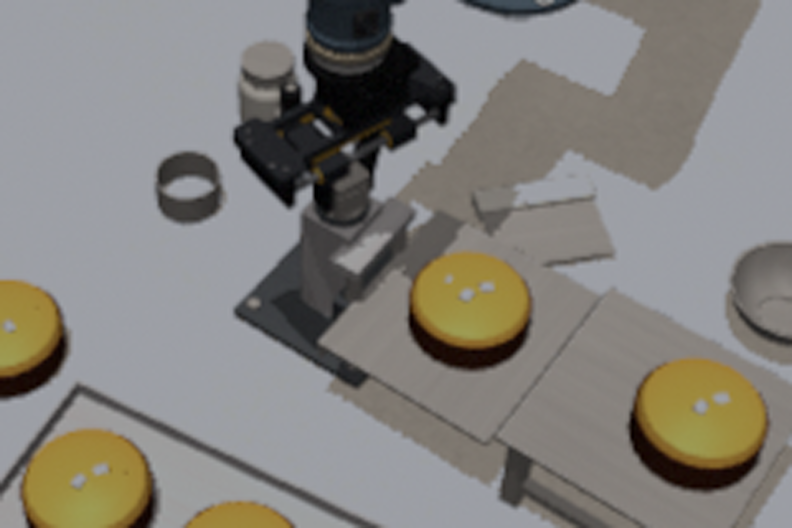

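arm_command --commands '[{"translation":[0,0,0],"dr":[0,0,0.9],"jaw":1},{"translation":[0,0,0],"dr":[0,0,0.9],"jaw":1},{"translation":[0,0,0],"dr":[0,0,0.9],"jaw":1},{"translation":[0,0,0],"dr":[0,0,0.9],"jaw":1},{"translation":[0,0,0],"dr":[0,0,0.9],"jaw":1},{"translation":[0,0,0],"dr":[0,0,0.9],"jaw":1},{"translation":[0,0,0],"dr":[0,0,0.9],"jaw":1},{"translation":[0,0,0],"dr":[0,0,0.9],"jaw":1},{"translation":[0,0,0],"dr":[0,0,0.9],"jaw":1},{"translation":[0,0,0],"dr":[0,0,0.9],"jaw":1},{"translation":[0,0,0],"dr":[0,0,0.9],"jaw":1},{"translation":[0,0,0],"dr":[0,0,0.9],"jaw":1}]'

```text
time_s: 14.63
position: [0.5646, 0.0573, 0.1715]
tcp_rot: [[1.0, -0.022, 0.003], [-0.022, -1.0, -0.001], [0.003, 0.001, -1.0]]
force: [-3.0, 0.5, 2.0]
opening: 0.411
```

arm_command --commands '[{"translation":[0,0,0],"dr":[0,0,0.9],"jaw":1},{"translation":[0,0,0],"dr":[0,0,0.9],"jaw":1},{"translation":[0,0,0],"dr":[0,0,0.9],"jaw":1},{"translation":[0,0,0],"dr":[0,0,0.9],"jaw":1},{"translation":[0,0,0],"dr":[0,0,0.9],"jaw":1},{"translation":[0,0,0],"dr":[0,0,0.9],"jaw":1},{"translation":[0,0,0],"dr":[0,0,0.9],"jaw":1},{"translation":[0,0,0],"dr":[0,0,0.9],"jaw":1},{"translation":[0,0,0],"dr":[0,0,0.9],"jaw":1},{"translation":[0,0,0],"dr":[0,0,0.9],"jaw":1},{"translation":[0,0,0],"dr":[0,0,0.9],"jaw":1},{"translation":[0,0,0],"dr":[0,0,0.9],"jaw":1}]'

```text
time_s: 15.63
position: [0.5641, 0.0565, 0.1716]
tcp_rot: [[0.406, -0.914, 0.001], [-0.914, -0.406, -0.002], [0.003, -0.0, -1.0]]
force: [-4.1, -2.8, 3.5]
opening: 0.411
```

```bash
python3 chk2.py s3
```

```text
deck 0.07963 569 0.0123
shelf 0.09955 636 0.003
diff mm -19.925775197017437
deck 0.08855 490 0.0081
shelf 0.09958 646 0.0032
diff mm -11.030874697872894
15.6833 [0.5641 0.0566 0.1716] [-3.6 -2.   2.8] [-0.38  0.92  0.04] J6 150.8 psi -156.3
```

View pics/s3.png

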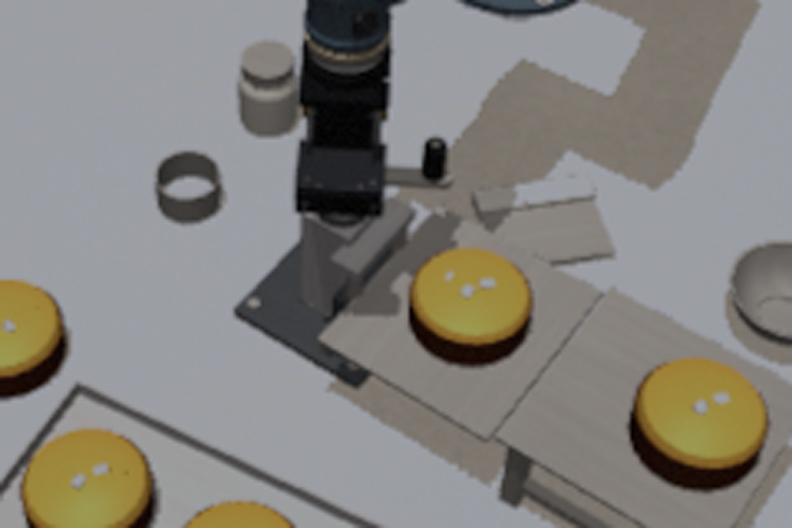

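arm_command --commands '[{"translation":[0,0,-0.02],"dr":[0,0,0],"jaw":1},{"translation":[0,0,0],"dr":[0,0,0],"jaw":0.4},{"translation":[0,0,0],"dr":[0,0,0],"jaw":0.2},{"translation":[0,0,0],"dr":[0,0,0],"jaw":0.2},{"translation":[0,0,0],"dr":[0,0,0],"jaw":0.2},{"translation":[0,0,-0.4],"dr":[0,0,0],"jaw":0.2},{"translation":[0,0,-0.7],"dr":[0,0,0],"jaw":0.2},{"translation":[0,0,-0.7],"dr":[0,0,0],"jaw":0.2},{"translation":[0,0,-0.3],"dr":[0,0,0],"jaw":0.2}]'

```text
time_s: 16.43
position: [0.5652, 0.0578, 0.2266]
tcp_rot: [[0.406, -0.914, 0.005], [-0.914, -0.406, -0.0], [0.002, -0.005, -1.0]]
force: [1.2, -0.5, 0.7]
opening: 0.791
```

```bash
python3 chk2.py s4; python3 snap.py w7
```

```text
deck 0.07963 569 0.0123
shelf 0.09955 636 0.003
diff mm -19.925775197017437
deck 0.08868 491 0.0078
shelf 0.09984 635 0.0031
diff mm -11.161473247159659
16.4833 [0.5657 0.0578 0.2273] [0.4 0.5 0.2] [0.05 0.13 0.04] J6 150.6 psi -156.0
16.4833 [0.5657 0.0578 0.2273] psi_y -156.03 J6 150.6 [0.43 0.46 0.21]
```

View pics/s4.png

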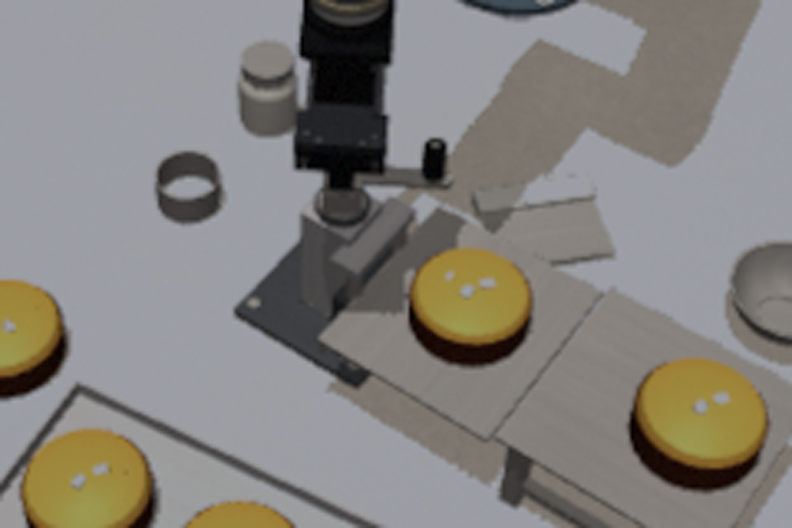

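View pics/w7.png

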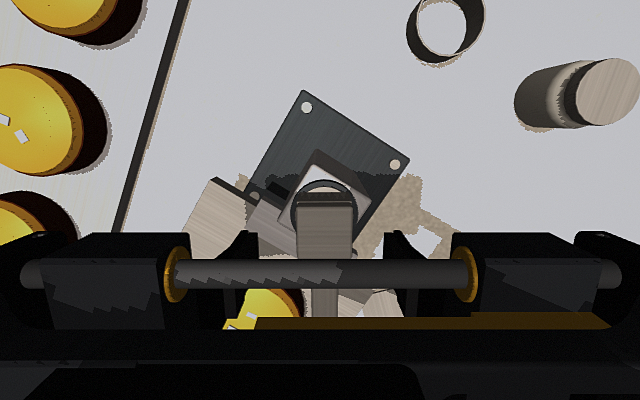

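Released cleanly, and the crank stays seated. Next is the −180° rewind for a new grip.

arm_command --commands '[{"translation":[0,0,0],"dr":[0,0,-1],"jaw":0.2},{"translation":[0,0,0],"dr":[0,0,-1],"jaw":0.2},{"translation":[0,0,0],"dr":[0,0,-1],"jaw":0.2},{"translation":[0,0,0],"dr":[0,0,-1],"jaw":0.2},{"translation":[0,0,0],"dr":[0,0,-1],"jaw":0.2},{"translation":[0,0,0],"dr":[0,0,-1],"jaw":0.2},{"translation":[0,0,0],"dr":[0,0,-1],"jaw":0.2},{"translation":[0,0,0],"dr":[0,0,-1],"jaw":0.2},{"translation":[0,0,0],"dr":[0,0,-1],"jaw":0.2},{"translation":[0,0,0],"dr":[0,0,-1],"jaw":0.2},{"translation":[0,0,0],"dr":[0,0,-1],"jaw":0.2},{"translation":[0,0,0],"dr":[0,0,-1],"jaw":0.2}]'

```text
time_s: 17.53
position: [0.5629, 0.0579, 0.2228]
tcp_rot: [[0.994, 0.109, -0.002], [0.109, -0.994, 0.0], [-0.002, -0.0, -1.0]]
force: [0.6, -0.8, 0.2]
opening: 0.8
```

arm_command --commands '[{"translation":[0,0,0],"dr":[0,0,-1],"jaw":0.2},{"translation":[0,0,0],"dr":[0,0,-1],"jaw":0.2},{"translation":[0,0,0],"dr":[0,0,-1],"jaw":0.2},{"translation":[0,0,0],"dr":[0,0,-1],"jaw":0.2},{"translation":[0,0,0],"dr":[0,0,-1],"jaw":0.2},{"translation":[0,0,0],"dr":[0,0,-1],"jaw":0.2},{"translation":[0,0,0],"dr":[0,0,-1],"jaw":0.2},{"translation":[0,0,0],"dr":[0,0,-1],"jaw":0.2},{"translation":[0,0,0],"dr":[0,0,-1],"jaw":0.2},{"translation":[0,0,0],"dr":[0,0,-1],"jaw":0.2},{"translation":[0,0,0],"dr":[0,0,-1],"jaw":0.2},{"translation":[0,0,0],"dr":[0,0,-1],"jaw":0.2}]'

```text
time_s: 18.53
position: [0.5629, 0.0579, 0.2228]
tcp_rot: [[0.204, 0.979, -0.002], [0.979, -0.204, 0.0], [-0.0, -0.002, -1.0]]
force: [-0.6, 0.7, 0.7]
opening: 0.803
```

arm_command --commands '[{"translation":[0,0,0],"dr":[0,0,-1],"jaw":0.2},{"translation":[0,0,0],"dr":[0,0,-1],"jaw":0.2},{"translation":[0,0,0],"dr":[0,0,-1],"jaw":0.2},{"translation":[0,0,0],"dr":[0,0,-1],"jaw":0.2},{"translation":[0,0,0],"dr":[0,0,-1],"jaw":0.2},{"translation":[0,0,0],"dr":[0,0,-1],"jaw":0.2},{"translation":[0,0,0],"dr":[0,0,0],"jaw":0.2},{"translation":[0,0,0],"dr":[0,0,0],"jaw":0.2}]'

```text
time_s: 19.2
position: [0.5631, 0.0578, 0.2231]
tcp_rot: [[-0.403, 0.915, -0.001], [0.915, 0.403, 0.0], [0.001, -0.001, -1.0]]
force: [0.4, -0.3, -0.2]
opening: 0.799
```

```bash
python3 snap.py w8
```

```text
19.2 [0.5631 0.0578 0.2231] psi_y 23.79 J6 -29.2 [ 0.37 -0.3  -0.22]
```

View pics/w8.png

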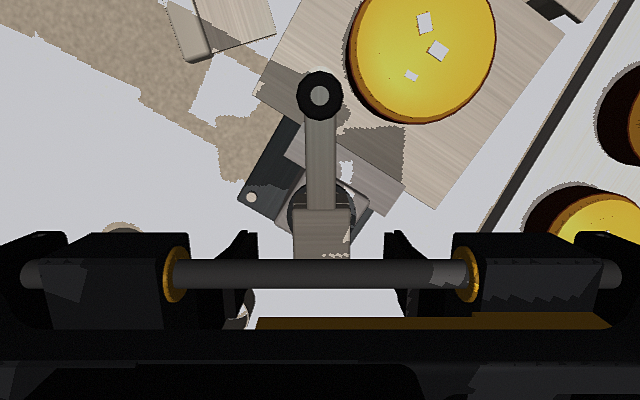

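The crank arm is aligned with the tool's x axis, with the handle at (320,95) and the hub centred between the fingers. I descend and grip again.

arm_command --commands '[{"translation":[0,0,0.5],"dr":[0,0,0],"jaw":0.2},{"translation":[0,0,0.7],"dr":[0,0,0],"jaw":0.2},{"translation":[0,0,0.5],"dr":[0,0,0],"jaw":0.2},{"translation":[0,0,0.25],"dr":[0,0,0],"jaw":0.2},{"translation":[0,0,0.1],"dr":[0,0,0],"jaw":0.2},{"translation":[0,0,0],"dr":[0,0,0],"jaw":0.2},{"translation":[0,0,0],"dr":[0,0,0],"jaw":0.5},{"translation":[0,0,0],"dr":[0,0,0],"jaw":0.6},{"translation":[0,0,0],"dr":[0,0,0],"jaw":1},{"translation":[0,0,0],"dr":[0,0,0],"jaw":1},{"translation":[0,0,0],"dr":[0,0,0],"jaw":1},{"translation":[0,0,0],"dr":[0,0,0],"jaw":1}]'

```text
time_s: 20.25
position: [0.5636, 0.0577, 0.1728]
tcp_rot: [[-0.406, 0.914, 0.001], [0.914, 0.406, -0.0], [-0.0, 0.0, -1.0]]
force: [-0.4, -0.8, -1.4]
opening: 0.429
```

arm_command --commands '[{"translation":[0,0,0.03],"dr":[0,0,0],"jaw":1},{"translation":[0,0,0.03],"dr":[0,0,0.3],"jaw":1},{"translation":[0,0,0],"dr":[0,0,0.6],"jaw":1},{"translation":[0,0,0],"dr":[0,0,0.8],"jaw":1},{"translation":[0,0,0],"dr":[0,0,0.8],"jaw":1}]'

```text
time_s: 20.67
position: [0.5637, 0.0577, 0.1727]
tcp_rot: [[-0.152, 0.988, 0.001], [0.988, 0.152, -0.001], [-0.001, 0.001, -1.0]]
force: [-1.9, -0.2, 9.1]
opening: 0.413
```

arm_command --commands '[{"translation":[0,0,0],"dr":[0,0,0.9],"jaw":1},{"translation":[0,0,0],"dr":[0,0,0.9],"jaw":1},{"translation":[0,0,0],"dr":[0,0,0.9],"jaw":1},{"translation":[0,0,0],"dr":[0,0,0.9],"jaw":1},{"translation":[0,0,0],"dr":[0,0,0.9],"jaw":1},{"translation":[0,0,0],"dr":[0,0,0.9],"jaw":1},{"translation":[0,0,0],"dr":[0,0,0.9],"jaw":1},{"translation":[0,0,0],"dr":[0,0,0.9],"jaw":1},{"translation":[0,0,0],"dr":[0,0,0.9],"jaw":1},{"translation":[0,0,0],"dr":[0,0,0.9],"jaw":1},{"translation":[0,0,0],"dr":[0,0,0.9],"jaw":1},{"translation":[0,0,0],"dr":[0,0,0.9],"jaw":1}]'

```text
time_s: 21.67
position: [0.5639, 0.0576, 0.1727]
tcp_rot: [[0.83, 0.558, 0.002], [0.558, -0.83, -0.001], [0.001, 0.002, -1.0]]
force: [-1.6, -0.0, 9.1]
opening: 0.41
```

arm_command --commands '[{"translation":[0,0,0],"dr":[0,0,0.9],"jaw":1},{"translation":[0,0,0],"dr":[0,0,0.9],"jaw":1},{"translation":[0,0,0],"dr":[0,0,0.9],"jaw":1},{"translation":[0,0,0],"dr":[0,0,0.9],"jaw":1},{"translation":[0,0,0],"dr":[0,0,0.9],"jaw":1},{"translation":[0,0,0],"dr":[0,0,0.9],"jaw":1},{"translation":[0,0,0],"dr":[0,0,0.9],"jaw":1},{"translation":[0,0,0],"dr":[0,0,0.9],"jaw":1},{"translation":[0,0,0],"dr":[0,0,0.9],"jaw":1},{"translation":[0,0,0],"dr":[0,0,0.9],"jaw":1},{"translation":[0,0,0],"dr":[0,0,0.9],"jaw":1},{"translation":[0,0,0],"dr":[0,0,0.9],"jaw":1}]'

```text
time_s: 22.67
position: [0.5639, 0.0572, 0.1728]
tcp_rot: [[0.858, -0.513, 0.001], [-0.513, -0.858, -0.001], [0.002, 0.0, -1.0]]
force: [-2.6, -2.1, 9.1]
opening: 0.413
```

```bash
python3 chk2.py s5
```

```text
deck 0.07963 569 0.0123
shelf 0.09955 636 0.003
diff mm -19.925775197017437
deck 0.09421 471 0.0062
shelf 0.09963 639 0.0031
diff mm -5.41057566928882
22.7167 [0.5639 0.0572 0.1728] [-2.1 -1.   8.4] [-0.21  0.59 -0.04] J6 115.7 psi -121.1
```

arm_command --commands '[{"translation":[0,0,0],"dr":[0,0,0.9],"jaw":1},{"translation":[0,0,0],"dr":[0,0,0.9],"jaw":1},{"translation":[0,0,0],"dr":[0,0,0.9],"jaw":1},{"translation":[0,0,0],"dr":[0,0,0.9],"jaw":1},{"translation":[0,0,0],"dr":[0,0,0.9],"jaw":1},{"translation":[0,0,0],"dr":[0,0,0.9],"jaw":1},{"translation":[0,0,0],"dr":[0,0,0.5],"jaw":1},{"translation":[0,0,-0.06],"dr":[0,0,0],"jaw":1}]'

```text
time_s: 23.38
position: [0.5637, 0.0572, 0.1729]
tcp_rot: [[0.405, -0.914, 0.001], [-0.914, -0.405, -0.001], [0.001, -0.0, -1.0]]
force: [1.1, -1.2, -7.8]
opening: 0.409
```

arm_command --commands '[{"translation":[0,0,0],"dr":[0,0,0],"jaw":0.4},{"translation":[0,0,0],"dr":[0,0,0],"jaw":0.2},{"translation":[0,0,0],"dr":[0,0,0],"jaw":0.2},{"translation":[0,0,0],"dr":[0,0,0],"jaw":0.2},{"translation":[0,0,-0.4],"dr":[0,0,0],"jaw":0.2},{"translation":[0,0,-0.7],"dr":[0,0,0],"jaw":0.2},{"translation":[0,0,-0.7],"dr":[0,0,0],"jaw":0.2},{"translation":[0,0,-0.3],"dr":[0,0,0],"jaw":0.2}]'

```text
time_s: 24.05
position: [0.5649, 0.0577, 0.2278]
tcp_rot: [[0.406, -0.914, 0.004], [-0.914, -0.406, -0.0], [0.002, -0.004, -1.0]]
force: [0.6, 0.3, 0.2]
opening: 0.795
```

```bash
python3 chk2.py s6
```

```text
deck 0.07963 569 0.0123
shelf 0.09955 636 0.003
diff mm -19.925775197017437
deck 0.0957 449 0.0052
shelf 0.09964 634 0.0033
diff mm -3.9484651796350967
24.1 [0.5654 0.0577 0.2285] [ 0.7 -0.2  0.8] [-0.01  0.17  0.03] J6 150.6 psi -156.0
```

View pics/s6.png

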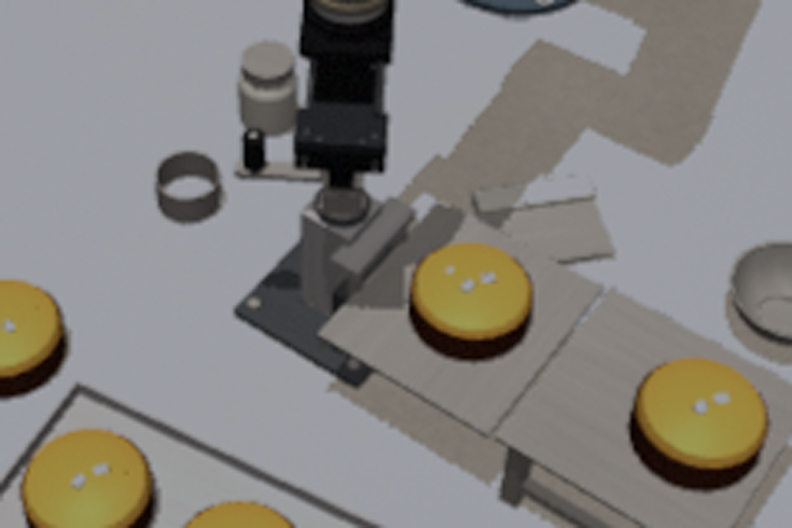

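arm_command --commands '[{"translation":[0,0,0],"dr":[0,0,-1],"jaw":0.2},{"translation":[0,0,0],"dr":[0,0,-1],"jaw":0.2},{"translation":[0,0,0],"dr":[0,0,-1],"jaw":0.2},{"translation":[0,0,0],"dr":[0,0,-1],"jaw":0.2},{"translation":[0,0,0],"dr":[0,0,-1],"jaw":0.2},{"translation":[0,0,0],"dr":[0,0,-1],"jaw":0.2},{"translation":[0,0,0],"dr":[0,0,-1],"jaw":0.2},{"translation":[0,0,0],"dr":[0,0,-1],"jaw":0.2},{"translation":[0,0,0],"dr":[0,0,-1],"jaw":0.2},{"translation":[0,0,0],"dr":[0,0,-1],"jaw":0.2},{"translation":[0,0,0],"dr":[0,0,-1],"jaw":0.2},{"translation":[0,0,0],"dr":[0,0,-1],"jaw":0.2}]'

```text
time_s: 25.1
position: [0.5631, 0.0578, 0.2246]
tcp_rot: [[0.994, 0.109, -0.001], [0.109, -0.994, 0.0], [-0.001, -0.0, -1.0]]
force: [-0.3, 0.1, -0.2]
opening: 0.803
```

arm_command --commands '[{"translation":[0,0,0],"dr":[0,0,-1],"jaw":0.2},{"translation":[0,0,0],"dr":[0,0,-1],"jaw":0.2},{"translation":[0,0,0],"dr":[0,0,-1],"jaw":0.2},{"translation":[0,0,0],"dr":[0,0,-1],"jaw":0.2},{"translation":[0,0,0],"dr":[0,0,-1],"jaw":0.2},{"translation":[0,0,0],"dr":[0,0,-1],"jaw":0.2},{"translation":[0,0,0],"dr":[0,0,-1],"jaw":0.2},{"translation":[0,0,0],"dr":[0,0,-1],"jaw":0.2},{"translation":[0,0,0],"dr":[0,0,-1],"jaw":0.2},{"translation":[0,0,0],"dr":[0,0,-1],"jaw":0.2},{"translation":[0,0,0],"dr":[0,0,-1],"jaw":0.2},{"translation":[0,0,0],"dr":[0,0,-1],"jaw":0.2}]'

```text
time_s: 26.1
position: [0.5631, 0.0578, 0.2245]
tcp_rot: [[0.204, 0.979, -0.001], [0.979, -0.204, 0.0], [-0.0, -0.001, -1.0]]
force: [0.4, 0.3, 0.1]
opening: 0.802
```

arm_command --commands '[{"translation":[0,0,0],"dr":[0,0,-1],"jaw":0.2},{"translation":[0,0,0],"dr":[0,0,-1],"jaw":0.2},{"translation":[0,0,0],"dr":[0,0,-1],"jaw":0.2},{"translation":[0,0,0],"dr":[0,0,-1],"jaw":0.2},{"translation":[0,0,0],"dr":[0,0,-1],"jaw":0.2},{"translation":[0,0,0],"dr":[0,0,-1],"jaw":0.2},{"translation":[0,0,0],"dr":[0,0,0],"jaw":0.2},{"translation":[0,0,0],"dr":[0,0,0],"jaw":0.2}]'

```text
time_s: 26.77
position: [0.5632, 0.0578, 0.2247]
tcp_rot: [[-0.403, 0.915, -0.001], [0.915, 0.403, 0.0], [0.0, -0.001, -1.0]]
force: [-0.8, -0.1, -0.1]
opening: 0.797
```

```bash
python3 snap.py w9
```

```text
26.7667 [0.5632 0.0578 0.2247] psi_y 23.79 J6 -29.2 [-0.75 -0.12 -0.09]
```

View pics/w9.png

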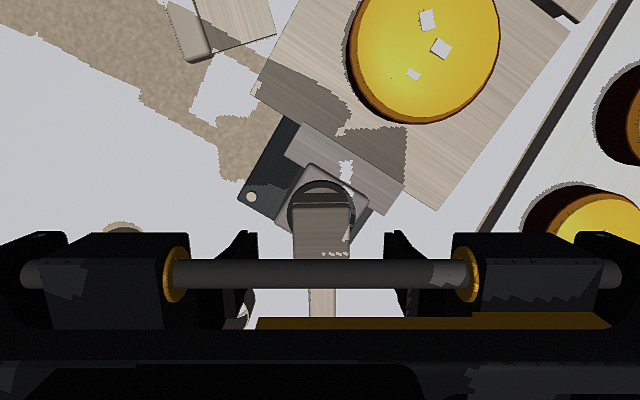

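Aligned, with the arm pointing away from the camera. I descend, grip and turn about 85°, then measure.

arm_command --commands '[{"translation":[0,0,0.5],"dr":[0,0,0],"jaw":0.2},{"translation":[0,0,0.7],"dr":[0,0,0],"jaw":0.2},{"translation":[0,0,0.5],"dr":[0,0,0],"jaw":0.2},{"translation":[0,0,0.25],"dr":[0,0,0],"jaw":0.2},{"translation":[0,0,0.14],"dr":[0,0,0],"jaw":0.2},{"translation":[0,0,0],"dr":[0,0,0],"jaw":0.2},{"translation":[0,0,0],"dr":[0,0,0],"jaw":0.5},{"translation":[0,0,0],"dr":[0,0,0],"jaw":0.6},{"translation":[0,0,0],"dr":[0,0,0],"jaw":1},{"translation":[0,0,0],"dr":[0,0,0],"jaw":1},{"translation":[0,0,0],"dr":[0,0,0],"jaw":1},{"translation":[0,0,0],"dr":[0,0,0],"jaw":1}]'

```text
time_s: 27.82
position: [0.5637, 0.0577, 0.1731]
tcp_rot: [[-0.406, 0.914, 0.001], [0.914, 0.406, -0.0], [-0.0, 0.001, -1.0]]
force: [-0.3, -0.5, 0.1]
opening: 0.43
```

arm_command --commands '[{"translation":[0,0,0.03],"dr":[0,0,0],"jaw":1},{"translation":[0,0,0.03],"dr":[0,0,0.3],"jaw":1},{"translation":[0,0,0],"dr":[0,0,0.6],"jaw":1},{"translation":[0,0,0],"dr":[0,0,0.8],"jaw":1},{"translation":[0,0,0],"dr":[0,0,0.8],"jaw":1}]'

```text
time_s: 28.23
position: [0.5636, 0.0577, 0.173]
tcp_rot: [[-0.152, 0.988, 0.001], [0.988, 0.152, -0.001], [-0.001, 0.001, -1.0]]
force: [-2.7, 0.1, 9.0]
opening: 0.418
```

arm_command --commands '[{"translation":[0,0,0],"dr":[0,0,0.9],"jaw":1},{"translation":[0,0,0],"dr":[0,0,0.9],"jaw":1},{"translation":[0,0,0],"dr":[0,0,0.9],"jaw":1},{"translation":[0,0,0],"dr":[0,0,0.9],"jaw":1},{"translation":[0,0,0],"dr":[0,0,0.9],"jaw":1},{"translation":[0,0,0],"dr":[0,0,0.9],"jaw":1},{"translation":[0,0,0],"dr":[0,0,0.9],"jaw":1},{"translation":[0,0,0],"dr":[0,0,0.9],"jaw":1},{"translation":[0,0,0],"dr":[0,0,0.9],"jaw":1},{"translation":[0,0,0],"dr":[0,0,0.9],"jaw":1},{"translation":[0,0,0],"dr":[0,0,0.9],"jaw":1},{"translation":[0,0,0],"dr":[0,0,0.5],"jaw":1}]'

```text
time_s: 29.23
position: [0.5639, 0.0576, 0.173]
tcp_rot: [[0.805, 0.593, 0.002], [0.593, -0.805, -0.001], [0.001, 0.001, -1.0]]
force: [-2.1, -0.4, 8.9]
opening: 0.41
```

```bash
python3 chk2.py s7
```

```text
deck 0.07963 569 0.0123
shelf 0.09955 636 0.003
diff mm -19.925775197017437
deck 0.09859 437 0.0044
shelf 0.09959 649 0.0031
diff mm -0.9947992286809537
29.2833 [0.5639 0.0576 0.173 ] [-2.4  0.   9.9] [-0.08  0.52  0.04] J6 48.3 psi -53.7
```

View pics/s7.png

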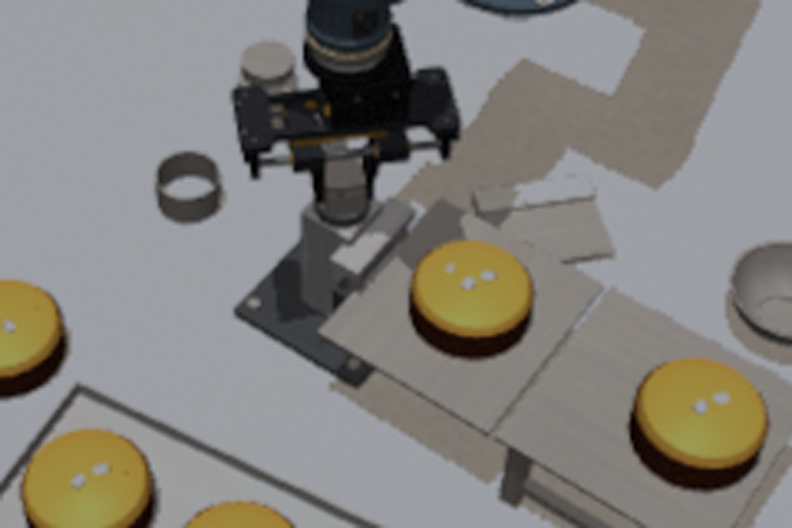

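```bash
python3 - <<'E'
from h import *
K,P=cam("scene")
def run(d):
    W=cloud(K,P,d);o=[]
    for b in ((.61,.67,.13,.235),(.64,.70,.27,.42)):
        m=(W[...,0]>b[0])&(W[...,0]<b[1])&(W[...,1]>b[2])&(W[...,1]<b[3])&(W[...,2]>.065)&(W[...,2]<.115);q=W[m]
        for i in range(8):
            A=np.c_[q[:,:2]-[.64,.24],np.ones(len(q))];c=np.linalg.lstsq(A,q[:,2],rcond=None)[0];r=q[:,2]-A@c
            k=abs(r-np.median(r))<max(.003,1.5*r.std());q=q[k]
        o.append((c,len(q),np.median(q[:,2])))
    print(o,"diff at gap mm",(o[0][0][2]-o[1][0][2])*1000,"med",(o[0][2]-o[1][2])*1000)
run(np.load("pics/scene0.npz")["d"]);run(capture("scene")[1])
E
```

```text
[(array([-0.01451116,  0.00606522,  0.0785966 ]), 306, np.float64(0.07821209275990404)), (array([-0.01139882,  0.00742121,  0.09913448]), 655, np.float64(0.09954447090342677))] diff at gap mm -20.53787161183303 med -21.332378143522735
[(array([-0.01683833,  0.01121051,  0.09880157]), 343, np.float64(0.09800335899320767)), (array([-0.00072719,  0.00374082,  0.09928164]), 645, np.float64(0.0996410983755045))] diff at gap mm -0.48006844904364965 med -1.6377393822968322
```

arm_command --commands '[{"translation":[0,0,0],"dr":[0,0,0.8],"jaw":1},{"translation":[0,0,0],"dr":[0,0,0.8],"jaw":1},{"translation":[0,0,0],"dr":[0,0,0.8],"jaw":1},{"translation":[0,0,0],"dr":[0,0,0.8],"jaw":1},{"translation":[0,0,0],"dr":[0,0,0.6],"jaw":1},{"translation":[0,0,0],"dr":[0,0,0],"jaw":1},{"translation":[0,0,0],"dr":[0,0,0],"jaw":1},{"translation":[0,0,-0.04],"dr":[0,0,0],"jaw":1}]'

```text
time_s: 30.0
position: [0.5639, 0.0575, 0.1731]
tcp_rot: [[0.971, 0.238, 0.002], [0.238, -0.971, -0.001], [0.001, 0.001, -1.0]]
force: [1.1, -0.9, -2.4]
opening: 0.413
```

arm_command --commands '[{"translation":[0,0,0],"dr":[0,0,0],"jaw":0.4},{"translation":[0,0,0],"dr":[0,0,0],"jaw":0.2},{"translation":[0,0,0],"dr":[0,0,0],"jaw":0.2},{"translation":[0,0,0],"dr":[0,0,0],"jaw":0.1},{"translation":[0,0,-0.4],"dr":[0,0,0],"jaw":0.1},{"translation":[0,0,-0.7],"dr":[0,0,0],"jaw":0.1},{"translation":[0,0,-0.8],"dr":[0,0,0],"jaw":0.1},{"translation":[0,0,-1],"dr":[0,0,0],"jaw":0.1},{"translation":[0,0,-1],"dr":[0,0,0],"jaw":0.1},{"translation":[0,0,-1],"dr":[0,0,0],"jaw":0.1},{"translation":[0,0,-0.6],"dr":[0,0,0],"jaw":0.1},{"translation":[0,0,-0.2],"dr":[0,0,0],"jaw":0.1}]'

```text
time_s: 31.0
position: [0.5651, 0.0577, 0.3187]
tcp_rot: [[0.971, 0.238, 0.007], [0.238, -0.971, -0.001], [0.007, 0.002, -1.0]]
force: [0.9, -0.5, 0.1]
opening: 0.897
```

```bash
python3 chk2.py s8; python3 snap.py w10; python3 - <<'E'
from h import *
f=np.load("pics/w10.npz");K,P=cam("wrist",dict(tcp_rot=f["R"],position=f["t"]));W=cloud(K,P,f["d"])
m=(abs(W[...,2]-.195)<.004)&(np.hypot(W[...,0]-.564,W[...,1]-.057)<.15);print("hub/arm top z",np.median(W[...,2][m]),m.sum())
K2,P2=cam("scene");d=capture("scene")[1]
for n,(K,P,W) in dict(wrist=(K,P,W),scene=(K2,P2,cloud(K2,P2,d))).items():
  for nm,b in dict(deck=(.60,.67,.12,.24),decknear=(.46,.52,.1,.24),shelf=(.6,.70,.27,.30),shelfn=(.46,.52,.27,.36)).items():
    m=(W[...,0]>b[0])&(W[...,0]<b[1])&(W[...,1]>b[2])&(W[...,1]<b[3])&(abs(W[...,2]-.099)<.006);print(n,nm,np.median(W[...,2][m]),m.sum())
E
```

```text
deck 0.07963 569 0.0123
shelf 0.09955 636 0.003
diff mm -19.925775197017437
deck 0.09961 422 0.0042
shelf 0.0999 650 0.0032
diff mm -0.287890165009852
31.05 [0.5648 0.0577 0.318 ] [-0.1  0.7  0.5] [-0.08  0.11  0.  ] J6 70.8 psi -76.3
31.05 [0.5648 0.0577 0.318 ] psi_y -76.26 J6 70.8 [-0.11  0.73  0.48]
hub/arm top z 0.19505319336491267 2263
wrist deck 0.10015972638561885 4582
wrist decknear 0.09995199392661139 3170
wrist shelf 0.10020854086814679 2404
wrist shelfn 0.10002923008883124 1197
scene deck 0.09919665226087815 552
scene decknear 0.09916932574463644 302
scene shelf 0.09927345787386566 249
scene shelfn 0.09897367991072137 148
```

View pics/s8.png

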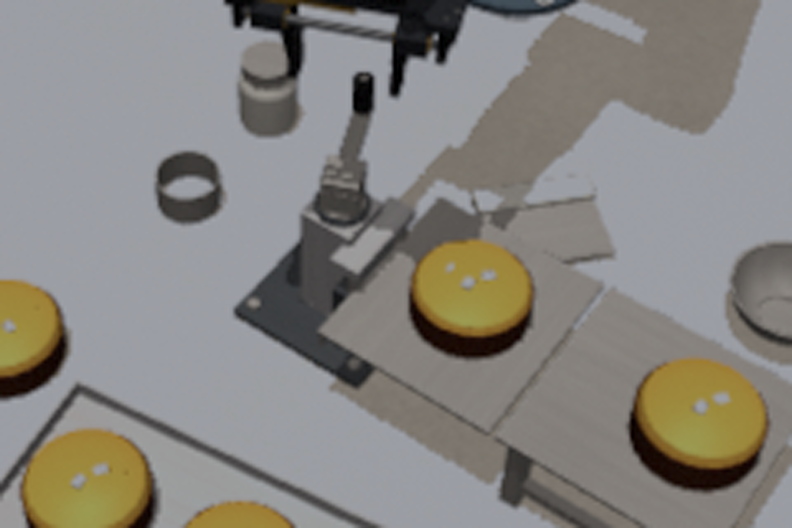

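View pics/w10.png

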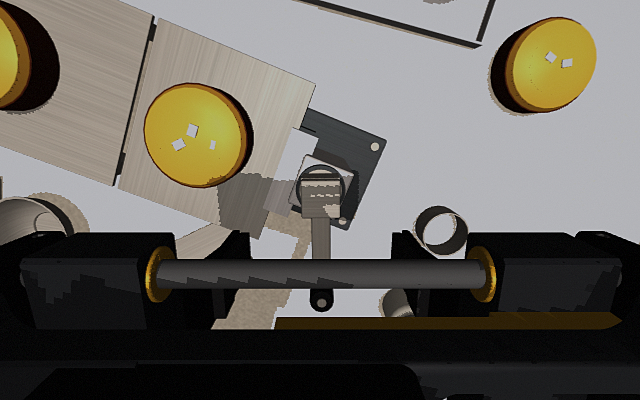

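The deck is level with the shelf to within about 0.2 mm in both cameras. The crank's top is at 0.195 m, which is fully home, and the gripper is clear. I let it settle, then hand in.

arm_command --commands '[{"translation":[0,0,0],"dr":[0,0,0],"jaw":0.1},{"translation":[0,0,0],"dr":[0,0,0],"jaw":0.1},{"translation":[0,0,0],"dr":[0,0,0],"jaw":0.1},{"translation":[0,0,0],"dr":[0,0,0],"jaw":0.1}]'

```text
time_s: 31.48
position: [0.5631, 0.0577, 0.3138]
tcp_rot: [[0.971, 0.237, -0.002], [0.237, -0.971, 0.0], [-0.002, -0.001, -1.0]]
force: [-0.3, -0.4, 0.5]
opening: 0.896
```

```bash
python3 -c "
from rig import *
print(hand_in())"
```

```text
the job is handed in; nothing more can be done
None
```

The crank is fully home on the drive, the deck is flush with the shelf, and the arm has let go and moved clear. I handed the job in at about 31.5 s of the 72 s allowed; `hand_in()` gives no verdict.

I gripped the crank by its hub, slid it onto the square drive with only light contact, and wound it clockwise in three strokes. Between strokes I let go and re-gripped with the wrist turned back 180°. The wrist force stayed near 10 N or less in every reading.

**Last checks:**
- **Deck against shelf:** level to about 0.2 mm in both the wrist and scene depth images. A rougher scene check that includes stray points gave −0.3 mm. At the stop before the last turn the estimates had disagreed, from −0.5 to −1.6 mm, so I took about −1 mm.
- **Crank height:** its top measured 0.195 m, which puts the hub on the shoulder.
- **Other things on the bench:** nothing looked moved in the final images; I checked this by eye only and did not measure it.

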